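# Nest three tapered beakers lightly on their sliding collars

## Robot

A 6-joint arm with a two-finger parallel gripper is mounted at the origin on a cart in front of the work surface, level with it; the furniture and walls round the work are solid. World frame = base frame: x ahead of the robot, y to its left, z up, the work surface at z = 0. Lengths are in m, angles in rad, forces in N, time in s.
With the tool pointing down it reaches from about 0.3 to 0.85 m from the base axis. Payload 5.4 kg.
Tool frame: the origin (TCP) lies midway between the tips of the shut fingers; the grasp point (between the pads) lies 19 mm behind it (robot.grip_point_offset is the distance from the TCP to the grasp point, in m); z points along the fingers, y is the line along which they close (so a half turn about z gives the same grasp; the last joint's range is limited). The gripper opens to 85 mm and grips with 20 to 120 N. Pads are 22 mm wide; open, the fingers measure 114 mm over their backs; the gripper's body (76 mm by 85 mm) begins 54 mm behind the grasp point. The pads swing forward as they close: fully open they stand 13 mm farther back than shut.
Start: joints at [0.969, 0.158, 1.597, -0, 1.386, -0.21], TCP at [0.22, 0.531, 0.231] pointing down, gripper open.
Joint ranges: [-2.91, 2.91], [-0.94, 2.29], [0.18, 2.7], [-1.29, 4.43], [0.17, 2.64], [-3, 3]. Speed limits (rad/s): [2.57, 2.57, 3.14, 3.14, 3.14, 3.14].

## Interface

Orientations are given as a unit quaternion [w, x, y, z].
In Python, from bench import robot, cams, order gives the robot as it stands. The module is installed in compiled form; this text tells all that it offers.
- The arm moves only by the tool servo_tool, never from a script. Its argument "deltas" is a list of rows, each an object with "fingers": the finger opening in m, from 0 to 0.0854; "translation": the shift along the world's x, y, z in m, a list of three; "twist": the turn about the world's z in degrees. A call has 1 to 5 rows; each row shifts and turns the commanded pose from where the row before left it; what a row does not reach is not made up. A row lasts 1/10 s, in which the tool goes at most 50 mm and 8.59 degrees, less where a joint would pass 70% of its speed; a pose out of reach is approached as far as the arm can. A call with a gripper value outside its range is refused whole. The fingers move at their own pace and stop on an object; the grip force is fixed at half the most. Time passes only in rows, so rows that do not move let the fingers close. It gives the time, the measured TCP pose, the force, the opening and the grip force at its end, in the units of the state.
- robot.state(): the state, without advancing time (a new reading comes with each control period).
- cams.get_image(name): name is "side" or "top" or "wrist"; returns the picture (480x640x3 uint8, red, green, blue); there is no depth.
- cams.camera_params(name): a dict with "vfov" (degrees; the focal length in pixels is half the picture's height over the tangent of half this angle, whatever the lens; pixels are square), "cx", "cy" (the principal point, pixels), "k1" (the pictures are not rectified: a ray, as slopes to the right and down, at radius r is drawn at 1 + k1 r^2 times it, then the intrinsics apply), "R" (3x3) and "t" (3): a world point X has camera coordinates R X + t. Camera axes: x right, y down, z forward; pixel columns grow to the right and rows downward; lengths in m; the calibration is good to about 2 mm. A picture is of the moment at which its call begins: read the wrist's pose just before it. camera_params takes no time and is no camera call; for the wrist camera it gives the pose at the moment of the call.
- order.sign_off(): hands the job in; it is judged then, once.
Trained networks look in the newest picture that a camera, given by its name, has taken for a name from the list of things; names that differ only in an ending like _2 or _b are one class to them, and where a whole thing is asked for, a point or a joint stands for the part that bears it (a point fixed in the world has none). Each returns a list of dicts, best first, with "conf" (0 to 1); they miss things now and then, are a little off and sometimes report something else, mostly with a low value. They report only what shows in the picture. A call takes as long as a camera call. They do not tell look-alikes from the thing itself.
- cams.recognise(target, camera): "rect" ([left, top, width, height] in pixels, round what is visible of it).
- cams.masks_of(target, camera): "pixels" (480x640 bool, what is visible of it) and "rect" ([left, top, width, height] in pixels, round what is visible of it).
- cams.tip_of(target, camera): "uv" ([column, row] in pixels: a listed point, or the origin of a listed thing).
The state is a dict: "time_s": time; "q": joint angles; "qd": joint speeds; "joint_efforts": joint torques, N m; "ee_pos": TCP position; "orientation": TCP orientation; "ft_force": force on the tool from outside, world axes, zero at the start; "moment": the same for the moment, N m; "finger_gap": finger opening in m; "finger_force": force on a finger pad.
Only numpy, scipy, OpenCV 4.12 (cv2) and the standard library are available. Lean on these libraries where they do the work, as an engineer would, in place of code of your own. Each camera call takes 0.05 s, during which the arm holds its last target. There are 200 camera calls.

## Task

Put the three empty beakers away as one nested stack: the medium one in the large one, which stays standing upright on the desk, and the small one in the medium one, each taken from its slanted draining stand. Press each one home gently until its flange has pushed the grey sliding collar beneath it about half-way down (8 of its 16 mm) - never right down, where it jams - and leave both collars so, the stack upright and released. Do not disturb the lidded cup, the reagent bottle or the cartridge.

Things in the scene. Friction and masses are not known exactly. Their poses are not given: they have to be found in the camera images.
- large: large beaker (loose, 140 g), white, tapered, open top, standing upright on the desk among the other things; outside diameter 60 mm at the foot, 88 mm at the rim, 62 mm high. Origin at the centre of its underside, z up along its axis. It need not be moved.
- large_rim (a point): centre of the large beaker's mouth, 62 mm above its underside; z along its axis
- large_collar_top (a point): centre of the top face of the large beaker's grey collar, a ring of bore 59 mm and outside diameter 80 mm in its mouth; it stands 16 mm above the rim (less the joint value) when up and is flush with the rim when fully down
- large_collar (a joint): how far the large beaker's collar is pushed down, m: 0 up, 0.016 fully down (jammed). It starts to slide at about 3.5 N and needs about 250 N/m more with depth (5.5 N at 8 mm); friction keeps it where it is left, or within about 1 mm
- medium: medium beaker (loose, 75 g, with its collar a little more), white, round; origin at the centre of its foot, z along its axis towards the mouth. It starts in its slanted stand, leaning 30 deg; home, its flange's underside lies on the collar of the next larger beaker
- medium_center (a point): point on the medium beaker's axis half-way up, 45 mm from its foot and level with the underside of its flange; z along its axis towards the mouth. Foot 40 mm in diameter, tapering out to 56 mm just under the flange; flange 73 mm in diameter, 4 mm thick; above it a nearly straight gripping band 61 to 62 mm in diameter, 41 mm high, up to the rim at 90 mm from the foot.
- medium_collar_top (a point): centre of the top face of the medium beaker's collar, a ring of bore 43 mm and outside diameter 54 mm in its mouth; 16 mm above the rim (less the joint value)
- medium_collar (a joint): how far the medium beaker's collar is pushed down, m: 0 up, 0.016 fully down (jammed). It starts to slide at about 2 N and needs about 150 N/m more with depth (3.2 N at 8 mm); friction keeps it where it is left. A push on the small beaker passes through the medium one to the large collar, which is the stiffer of the two
- small: small beaker (loose, 45 g), white, round, without a collar; origin at the centre of its foot, z along its axis towards the mouth. It starts in its slanted stand, leaning 30 deg; home, its flange's underside lies on the collar of the next larger beaker
- small_center (a point): point on the small beaker's axis half-way up, 45 mm from its foot and level with the underside of its flange; z along its axis towards the mouth. Foot 28 mm in diameter, tapering out to 40 mm under the flange; flange 52 mm in diameter, 4 mm thick; above it a nearly straight gripping band 44 to 45 mm in diameter, 41 mm high, up to the rim at 90 mm from the foot.
- stand_m: fixed slanted draining stand of the medium beaker: base 95 x 77 mm with a square well 52 mm wide and 30 mm deep, its floor's centre 34 mm above the desk; at yaw 0 the well's mouth leans 30 deg from vertical towards the robot (-x of the stand). Origin at the centre of its underside. The beaker comes out along its own slanting axis
- stand_s: fixed slanted draining stand of the small beaker, like the other but base 95 x 63 mm and well 39 mm wide; origin at the centre of its underside
- lidded_cup: bystander: closed plain white specimen cup with a screw lid, 61 mm across, 62 mm high; origin at the centre of its underside
- bottle: bystander: small brown reagent bottle with white cap, 29 mm across, 56 mm high; origin at the centre of its underside
- cartridge: bystander: blue test cartridge, 39 x 44 x 73 mm, upright; origin at the centre of its underside
There are look-alikes about, which are no part of the job. What is shaped like the large but red is not meant.

How it is judged:
At the end, for the whole second after the job is handed in: Both collars 4 to 12 mm down; medium flange on the large collar, small flange on the medium collar (centres within 5 mm), each in line with the beaker round it within 0.09 rad; large beaker on the desk, upright within 0.06 rad; all at rest (value of joint large_collar between 0.004 and 0.012 m and value of joint medium_collar between 0.004 and 0.012 m and distance between medium_center and large_collar_top below 0.005 m and distance between small_center and medium_collar_top below 0.005 m and angle between the z axis of medium_center and the z axis of large_rim, either way round below 0.09 rad and angle between the z axis of small_center and the z axis of medium_center, either way round below 0.09 rad and angle between large_rim's own z axis and vertical below 0.06 rad and height (world z) of large_rim below 0.066 m and linear speed of each of large, medium, small below 0.02 m/s); the robot touches nothing.
It fails at once if a collar is pushed down more than 14.5 mm (jammed) (value of joint any of large_collar, medium_collar above 0.0145 m).
It fails at once if a beaker is pushed into another with more than 18 N (contact force between medium and large above 18 N or contact force between small and medium above 18 N).
It fails at once if the lidded specimen cup is shifted more than 30 mm or tipped (distance of lidded_cup from where it was at the start of the episode above 0.03 m or angle between lidded_cup's own z axis and vertical above 0.5 rad).
It fails at once if the small reagent bottle is shifted more than 30 mm or tipped (distance of bottle from where it was at the start of the episode above 0.03 m or angle between bottle's own z axis and vertical above 0.5 rad).
It fails at once if the test cartridge is shifted more than 30 mm or tipped (distance of cartridge from where it was at the start of the episode above 0.03 m or angle between cartridge's own z axis and vertical above 0.5 rad).
It also fails if it takes over 67 s, if anything falls off the work surface, if the arm or the gripper's body presses on something with over 40 N, if the wrist force passes 120 N, or if a joint passes its speed limit or range.

## Working session

There is one attempt and no reset: what is moved stays moved. The work goes in short steps, Python scripts to look and compute and a tool call to move; the robot and the scene stay as the last step left them, time stands still between calls to the robot, and variables do not carry over. Pictures are saved under pics/ and viewed, at most 10 in all, crops included, and the job is handed in when it is done.

Besides the shell and the picture viewer there is one more tool, called after "Emit:" as name([rows], argument=value, ...), one row to a line, values as JSON. servo_tool: Moves the arm, as the interface text tells. Its arguments: {"type":"object","properties":{"deltas":{"type":"array","items":{"type":"object","properties":{"fingers":{"type":"number"},"translation":{"type":"array","items":{"type":"number"}},"twist":{"type":"number"}}}}},"required":["deltas"]}

```bash
mkdir -p pics
cat > h.py <<'E'
import numpy as np, cv2
from bench import robot, cams, order
def P(c):
    p=cams.camera_params(c); f=240/np.tan(np.radians(p['vfov'])/2)
    return p,f
def proj(c,X,pf=None):
    p,f=pf or P(c); x=np.atleast_2d(X)@np.array(p['R']).T+np.array(p['t'])
    s=x[:,:2]/x[:,2:]; s=s*(1+p['k1']*(s**2).sum(1,keepdims=True))
    return s*f+[p['cx'],p['cy']]
def ray(c,uv,pf=None):
    p,f=pf or P(c); d=(np.array(uv,float)-[p['cx'],p['cy']])/f; s=d.copy()
    for _ in range(20): s=d/(1+p['k1']*(s@s))
    R=np.array(p['R']); return -R.T@np.array(p['t']), R.T@np.array([*s,1.])
def atz(c,uv,z,pf=None):
    o,d=ray(c,uv,pf); return o+d*(z-o[2])/d[2]
def tri(*obs):
    A=np.zeros((3,3));b=np.zeros(3)
    for o,d in obs:
        d=d/np.linalg.norm(d);M=np.eye(3)-np.outer(d,d);A+=M;b+=M@o
    X=np.linalg.solve(A,b); return X,[float(np.linalg.norm((np.eye(3)-np.outer(d,d)/(d@d))@(X-o))) for o,d in obs]
def save(c,n):
    im=cams.get_image(c); cv2.imwrite(f'pics/{n}.png',im[:,:,::-1]); return im
E
python3 - <<'E'
from h import *
np.set_printoptions(precision=3,suppress=True)
s=robot.state(); print({k:np.round(s[k],3).tolist() for k in s}, robot.grip_point_offset)
for c in ['side','top']:
    save(c,c+'0'); p,f=P(c); print(c,f,p['k1'],-np.array(p['R']).T@p['t'])
    for t in ['large','medium','small','stand_m','stand_s','lidded_cup','bottle','cartridge']:
        print(t,[(round(r['conf'],2),np.round(r['uv']).tolist(),atz(c,r['uv'],0)[:2]) for r in cams.tip_of(t,c)][:4])
    for t in ['large_rim','medium_center','small_center','medium_collar_top','small','large_collar_top']:
        print(t,[(round(r['conf'],2),np.round(r['uv'],1).tolist()) for r in cams.tip_of(t,c)][:3])
E
```

```text
{'time_s': 0.0, 'q': [0.969, 0.159, 1.598, 0.0, 1.386, -0.21], 'qd': [-0.001, 0.0, 0.0, -0.002, -0.001, 0.001], 'joint_efforts': [-0.001, -39.6, -33.143, -0.0, 0.009, 0.0], 'ee_pos': [0.219, 0.531, 0.23], 'orientation': [-0.0, 0.195, 0.981, -0.001], 'ft_force': [0.121, 0.706, -0.127], 'moment': [-0.02, 0.01, -0.015], 'finger_force': 0.0, 'finger_gap': 0.085} 0.0187
side 621.1150377457509 -0.17704248970892963 [-0.787 -0.243  0.86 ]
large [(0.92, [354.0, 279.0], array([ 0.505, -0.257])), (0.57, [508.0, 298.0], array([ 0.443, -0.631]))]
medium [(0.62, [266.0, 253.0], array([ 0.618, -0.023]))]
small [(0.55, [162.0, 252.0], array([0.603, 0.259]))]
stand_m [(0.67, [266.0, 264.0], array([ 0.561, -0.028]))]
stand_s [(0.67, [266.0, 264.0], array([ 0.561, -0.028]))]
lidded_cup []
bottle [(0.5, [308.0, 276.0], array([ 0.512, -0.143])), (0.29, [268.0, 262.0], array([ 0.569, -0.032]))]
cartridge [(0.72, [413.0, 281.0], array([ 0.505, -0.404]))]
large_rim [(0.93, [509.9, 277.0]), (0.82, [355.5, 256.8]), (0.38, [158.2, 244.7])]
medium_center [(0.91, [261.5, 245.8])]
small_center [(0.62, [159.3, 243
[... 439 characters left out ...]
0.89, [179.0, 224.0], array([0.545, 0.25 ])), (0.59, [275.0, 218.0], array([ 0.559, -0.024]))]
stand_s [(0.89, [179.0, 224.0], array([0.545, 0.25 ])), (0.59, [275.0, 218.0], array([ 0.559, -0.024]))]
lidded_cup [(0.85, [217.0, 252.0], array([0.463, 0.138]))]
bottle [(0.64, [315.0, 236.0], array([ 0.504, -0.136]))]
cartridge [(0.71, [413.0, 233.0], array([ 0.509, -0.415])), (0.38, [276.0, 212.0], array([ 0.577, -0.026]))]
large_rim [(0.79, [357.9, 225.6]), (0.71, [494.5, 252.9])]
medium_center [(0.92, [269.1, 217.8])]
small_center [(0.66, [172.1, 224.8])]
medium_collar_top [(0.65, [270.0, 223.2])]
small [(0.63, [176.8, 220.5])]
large_collar_top [(0.86, [495.0, 251.8]), (0.61, [359.3, 225.3])]
```

View pics/side0.png

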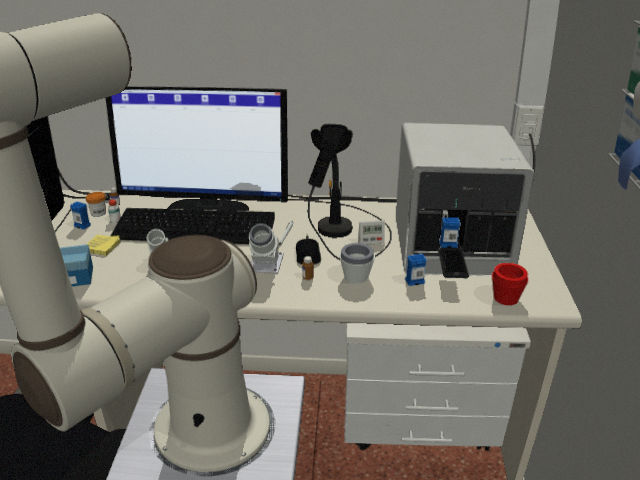

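View pics/top0.png

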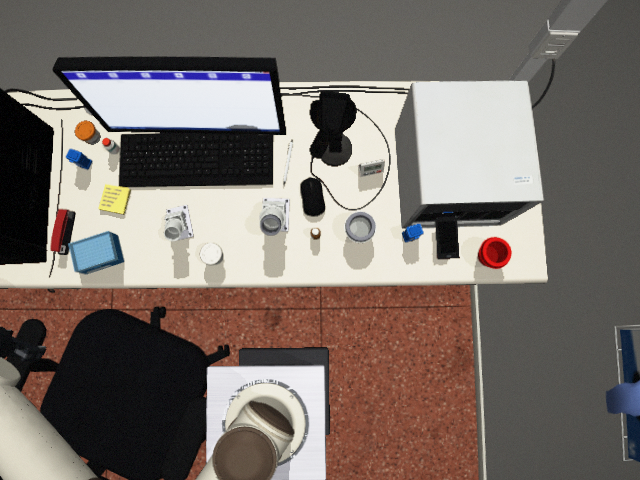

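```bash
python3 - <<'E'
from h import *
np.set_printoptions(precision=4,suppress=True)
O={'medium':((266,253),(273,213)),'medium_center':((261.5,245.8),(269.1,217.8)),'mct':((259.8,233.4),(270,223.2)),'small':((162.3,251.9),(176.8,220.5)),'sc':((159.3,243.5),(172.1,224.8)),'stm':((266,264),(275,218)),'rim':((355.5,256.8),(357.9,225.6)),'lct':((357.5,250.6),(359.3,225.3)),'large':((354,279),(358,233))}
for k,(a,b) in O.items(): print(k,*tri(ray('side',a),ray('top',b)))
p,f=P('wrist');s=robot.state();R=np.array(p['R']);C=-R.T@np.array(p['t']);print('wrist cam',C-s['ee_pos'],R,f)
E
python3 -c "
import cv2
a=cv2.imread('pics/top0.png')[190:270,150:310];b=cv2.imread('pics/side0.png')[215:295,140:300]
cv2.imwrite('pics/c0.png',cv2.resize(cv2.vconcat([a,b]),None,fx=3.7,fy=3.7,interpolation=2))"
```

```text
medium [ 0.5667 -0.0256  0.0301] [0.004058357825853308, 0.004058357825853357]
medium_center [ 0.5459 -0.0184  0.0637] [0.004005246134809007, 0.004005246134809017]
mct [ 0.5203 -0.0231  0.114 ] [0.000929857625737433, 0.0009298576257374374]
small [0.5486 0.2429 0.0341] [0.003567215746426499, 0.003567215746426626]
sc [0.5292 0.2425 0.0711] [0.005367630176872753, 0.005367630176872774]
stm [ 0.5584 -0.0271  0.0019] [0.0025472761807162495, 0.0025472761807162152]
rim [ 0.5229 -0.2567  0.0542] [0.0024541936124319623, 0.002454193612431955]
lct [ 0.5197 -0.26    0.074 ] [0.003472447811436495, 0.0034724478114363647]
large [ 0.5132 -0.2579 -0.005 ] [0.0005387752002251835, 0.0005387752002251491]
wrist cam [-0.0696  0.0278  0.1426] [[ 0.3802  0.9249 -0.0005]
 [ 0.8837 -0.3631  0.2954]
 [ 0.273  -0.1128 -0.9554]] 366.91985806115457
```

View pics/c0.png

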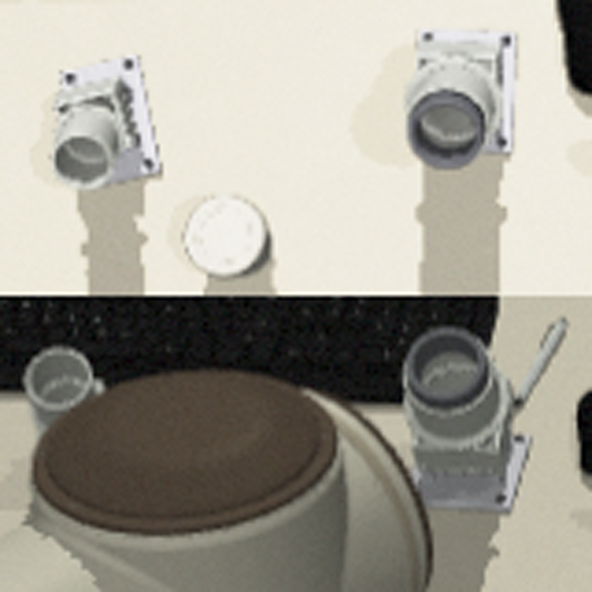

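Emit:
servo_tool([
  {"translation": [0.03,-0.028,0.004],"twist": 2.5,"fingers": 0.085},
  {"translation": [0.03,-0.028,0.004],"twist": 2.5,"fingers": 0.085},
  {"translation": [0.03,-0.028,0.004],"twist": 2.5,"fingers": 0.085},
  {"translation": [0.03,-0.028,0.004],"twist": 2.5,"fingers": 0.085},
  {"translation": [0.03,-0.028,0.004],"twist": 2.5,"fingers": 0.085},
])

```text
time_s: 2.0
ee_pos: [0.3706, 0.3902, 0.2516]
orientation: [0.0, 0.086, 0.996, 0.0]
ft_force: [0.6, 0.9, 0.4]
finger_gap: 0.085
finger_force: 0.0
```

Emit:
servo_tool([
  {"translation": [0.03,-0.028,0],"twist": 2.5,"fingers": 0.085},
  {"translation": [0.03,-0.028,0],"twist": 2.5,"fingers": 0.085},
  {"translation": [0.03,-0.028,0],"twist": 2.5,"fingers": 0.085},
  {"translation": [0.03,-0.028,0],"twist": 2.5,"fingers": 0.085},
  {"translation": [0.03,-0.028,0],"twist": 0,"fingers": 0.085},
])

```text
time_s: 2.5
ee_pos: [0.5207, 0.2501, 0.2514]
orientation: [0.0, -0.001, 1.0, 0.0]
ft_force: [-0.2, -0.1, 0.2]
finger_gap: 0.0849
finger_force: 0.0
```

```bash
cat > look.py <<'E'
from h import *
import sys
np.set_printoptions(precision=4,suppress=True)
n=sys.argv[1]; s=robot.state(); print(s['time_s'],np.array(s['ee_pos']),np.array(s['orientation']))
pf=P('wrist'); save('wrist',n)
np.savez(f'pics/{n}.npz',R=pf[0]['R'],t=pf[0]['t'])
for t in sys.argv[2:]:
    r=cams.tip_of(t,'wrist')
    print(t,[(round(x['conf'],2),np.round(x['uv'],1).tolist(),atz('wrist',x['uv'],{'medium_center':.073,'small_center':.073,'large_rim':.062,'large_collar_top':.078,'medium_collar_top':.1255,'small':.034,'medium':.034}.get(t,0),pf)[:2]) for x in r][:3])
E
python3 look.py w1 small small_center stand_s lidded_cup
```

```text
2.5 [0.5207 0.2501 0.2514] [ 0.0002 -0.0008  1.      0.0001]
small [(0.62, [306.1, 228.5], array([0.5461, 0.2426]))]
small_center [(0.93, [301.6, 213.0], array([0.5208, 0.2393])), (0.17, [307.8, 232.7], array([0.5392, 0.2448]))]
stand_s [(0.7, [65.6, 240.8], array([ 0.571, -0.028]))]
lidded_cup [(0.88, [209.4, 128.7], array([0.4495, 0.1428])), (0.37, [44.4, 251.9], array([ 0.5842, -0.0544]))]
```

View pics/w1.png

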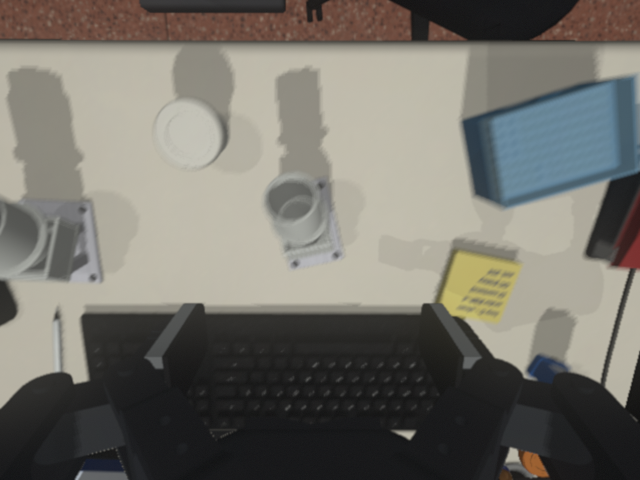

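```bash
cat >> h.py <<'E'
def pfs(n):
    z=np.load(f'pics/{n}.npz'); p,f=P('wrist'); p=dict(p); p['R']=z['R'];p['t']=z['t']; return p,f
E
python3 - <<'E'
from h import *
pf=pfs('w1')
for uv in [(296,263),(336,255),(322,187),(100,280),(89,202)]: print(uv,atz('wrist',uv,.004,pf).round(4))
E
```

```text
(296, 263) [0.5952 0.2305 0.004 ]
(336, 255) [0.5854 0.2758 0.004 ]
(322, 187) [0.5085 0.2591 0.004 ]
(100, 280) [0.6169 0.0049 0.004 ]
(89, 202) [0.5258 0.0084 0.004 ]
```

Emit:
servo_tool([
  {"translation": [0.002,-0.046,0],"twist": 0,"fingers": 0.085},
  {"translation": [0.002,-0.046,0],"twist": 0,"fingers": 0.085},
  {"translation": [0.002,-0.046,0],"twist": 0,"fingers": 0.085},
  {"translation": [0.002,-0.046,0],"twist": 0,"fingers": 0.085},
  {"translation": [0.002,-0.046,0],"twist": 0,"fingers": 0.085},
])

```text
time_s: 3.25
ee_pos: [0.5289, 0.0213, 0.2515]
orientation: [0.0, -0.002, 1.0, 0.0]
ft_force: [1.4, 0.1, 0.1]
finger_gap: 0.0851
finger_force: 0.0
```

Emit:
servo_tool([
  {"translation": [0,-0.046,0],"twist": 0,"fingers": 0.085},
  {"translation": [0,0,0],"twist": 0,"fingers": 0.085},
])

```text
time_s: 3.45
ee_pos: [0.5293, -0.028, 0.2515]
orientation: [0.0, 0.002, 1.0, -0.001]
ft_force: [-0.4, 0.9, 0.2]
finger_gap: 0.0851
finger_force: 0.0
```

```bash
python3 look.py w2 medium medium_center medium_collar_top stand_m bottle
```

```text
3.45 [ 0.5293 -0.028   0.2515] [ 0.0002  0.0016  1.     -0.0009]
medium [(0.8, [316.0, 242.9], array([ 0.5701, -0.0259]))]
medium_center [(0.75, [315.6, 228.0], array([ 0.5433, -0.0266]))]
medium_collar_top [(0.71, [313.3, 205.3], array([ 0.5111, -0.0286]))]
stand_m [(0.71, [564.5, 214.5], array([0.5486, 0.2468]))]
bottle [(0.61, [207.0, 182.2], array([ 0.5126, -0.1427])), (0.48, [96.2, 188.9], array([ 0.5197, -0.2626]))]
```

View pics/w2.png

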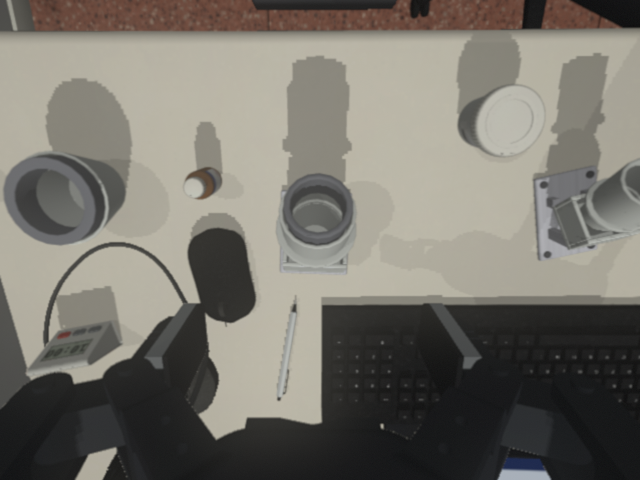

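Emit:
servo_tool([
  {"translation": [-0.002,-0.046,0],"fingers": 0.085},
  {"translation": [-0.002,-0.046,0],"fingers": 0.085},
  {"translation": [-0.002,-0.046,0],"fingers": 0.085},
  {"translation": [-0.002,-0.046,0],"fingers": 0.085},
  {"translation": [0,-0.046,0],"fingers": 0.085},
])

```text
invalid input
```

Emit:
servo_tool([
  {"translation": [0,0,0],"fingers": 0.085},
  {"translation": [0,0,0],"fingers": 0.085},
])

```text
invalid input
```

```bash
cat > circ.py <<'E'
from h import *
# fit position of a dark-grey ring (collar) of outer radius ro/bore ri at height z by maximizing radial contrast
from scipy.optimize import minimize
def dark(im):
    hsv=cv2.cvtColor(im,cv2.COLOR_RGB2HSV); return hsv
def ring(im,pf,c0,z,ro,ri,n=90,span=.012):
    g=cv2.GaussianBlur(im.astype(np.float32).mean(2),(0,0),.8); a=np.linspace(0,2*np.pi,n,endpoint=False)
    cs=np.c_[np.cos(a),np.sin(a),0*a]
    def I(c,r):
        uv=proj('wrist',np.array([c[0],c[1],z])+r*cs,pf).astype(np.float32)
        return cv2.remap(g,uv[:,0].reshape(-1,1),uv[:,1].reshape(-1,1),1)[:,0]
    def cost(c): # ring dark relative to both sides? use abs gradient across edges
        v=0
        for r,w in ((ro,1),(ri,.6)):
            if r: v+=w*np.minimum(np.abs(I(c,r+.0015)-I(c,r-.0015)),40).mean()
        return -v
    best=min(((cost((c0[0]+dx,c0[1]+dy)),c0[0]+dx,c0[1]+dy) for dx in np.arange(-span,span+1e-6,.001) for dy in np.arange(-span,span+1e-6,.001)))
    return best
E
python3 look.py w3 large_rim large_collar_top large bottle
python3 - <<'E'
from circ import *
im=cv2.imread('pics/w3.png')[:,:,::-1]; pf=pfs('w3')
print(ring(im,pf,(.515,-.259),.078,.040,.0295))
im=cv2.imread('pics/w3.png')
b=ring(im,pf,(.515,-.259),.078,.040,.0295)
a=np.linspace(0,6.28,60)
for r in (.04,.0295):
  for u in proj('wrist',np.c_[b[1]+r*np.cos(a),b[2]+r*np.sin(a),0*a+.078],pf): cv2.circle(im,tuple(int(round(x)) for x in u),0,(0,0,255),-1)
cv2.imwrite('pics/w3c.png',cv2.resize(im[90:330,160:480],None,fx=2,fy=2,interpolation=0))
E
```

```text
3.75 [ 0.5295 -0.0228  0.2514] [ 0.0001 -0.0018  1.      0.0002]
large_rim [(0.68, [55.7, 195.8], array([ 0.5174, -0.2578]))]
large_collar_top [(0.91, [42.1, 200.4], array([ 0.5184, -0.2591]))]
large [(0.74, [309.3, 242.3], array([ 0.5805, -0.0271])), (0.58, [90.0, 187.3], array([ 0.5197, -0.2629]))]
bottle [(0.71, [43.8, 199.5], array([ 0.5333, -0.3151])), (0.57, [475.9, 122.6], array([0.4511, 0.1427]))]
(np.float32(-44.41893), np.float64(0.518), np.float64(-0.26))
```

View pics/w3c.png

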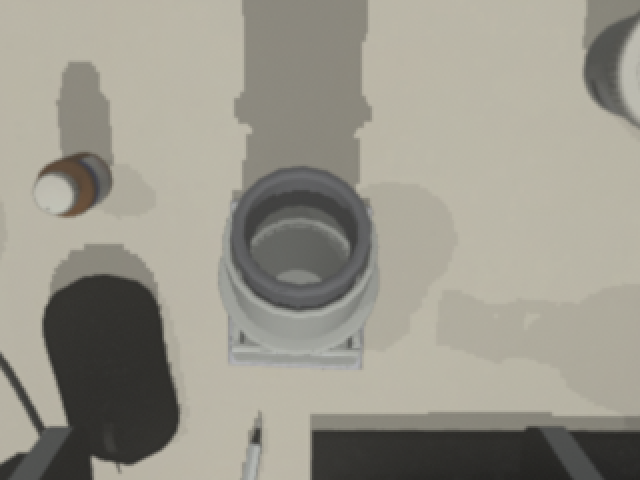

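Run:
```python
from circ import *
pf=pfs('w3'); im=cv2.imread('pics/w3.png')[:,:,::-1]
g=cv2.GaussianBlur(im.astype(np.float32).mean(2),(0,0),.8); a=np.linspace(0,2*np.pi,90,endpoint=False)
def cost(fx,fy,yaw):
    ex=np.array([np.cos(yaw),np.sin(yaw),0]);ey=np.array([-np.sin(yaw),np.cos(yaw),0]);ez=np.array([0,0,1.])
    ax=-.5*ex+.866*ez; px=.866*ex+.5*ez; v=0
    for s,r,w in((.106,.027,1),(.106,.0215,.5),(.049,.0365,.5)):
        I=[]
        for q in(r+.0015,r-.0015):
            X=np.array([fx,fy,.034])+s*ax+q*(np.cos(a)[:,None]*px+np.sin(a)[:,None]*ey)
            uv=proj('wrist',X,pf).astype(np.float32); I.append(cv2.remap(g,uv[:,:1].copy(),uv[:,1:].copy(),1)[:,0])
        v+=w*np.minimum(abs(I[0]-I[1]),40).mean()
    return v
r=sorted(((cost(.568+dx,-.0265+dy,y),.568+dx,-.0265+dy,y) for dx in np.arange(-.012,.0121,.001) for dy in np.arange(-.01,.0101,.001) for y in np.radians([-8,-4,-2,0,2,4,8])),reverse=True)[:4]
for x in r: print(np.round(x,4))
```

```text
[ 5.0518e+01  5.6600e-01 -2.7500e-02 -3.4900e-02]
[ 5.02076e+01  5.66000e-01 -2.95000e-02 -6.98000e-02]
[ 4.90052e+01  5.66000e-01 -2.55000e-02  0.00000e+00]
[ 4.86788e+01  5.66000e-01 -2.65000e-02  0.00000e+00]
```

Emit:
servo_tool([
  {"translation": [0,0,-0.03],"twist": -2,"fingers": 0.085},
  {"translation": [0,0,-0.04],"twist": 0,"fingers": 0.085},
  {"translation": [0,0,-0.04],"twist": 0,"fingers": 0.085},
  {"translation": [0,0,-0.03],"twist": 0,"fingers": 0.085},
  {"translation": [0,0,0],"twist": 0,"fingers": 0.085},
])

```text
time_s: 4.5
ee_pos: [0.5258, -0.0234, 0.1066]
orientation: [-0.005, 0.017, 1.0, 0.001]
ft_force: [-0.4, -0.5, -0.0]
finger_gap: 0.0851
finger_force: 0.0
```

Emit:
servo_tool([
  {"translation": [0,0,0],"twist": 0,"fingers": 0.085},
])

```text
time_s: 4.6
ee_pos: [0.5298, -0.0245, 0.1119]
orientation: [-0.0, 0.017, 1.0, 0.0]
ft_force: [0.6, 0.8, 1.5]
finger_gap: 0.0849
finger_force: 0.0
```

Emit:
servo_tool([
  {"translation": [-0.0005,-0.001,-0.02],"twist": 0,"fingers": 0.085},
  {"translation": [0,0,-0.019],"twist": 0,"fingers": 0.085},
  {"translation": [0,0,0],"twist": 0,"fingers": 0.085},
])

```text
time_s: 4.9
ee_pos: [0.529, -0.0255, 0.0725]
orientation: [-0.0, 0.017, 1.0, 0.0]
ft_force: [0.6, -0.3, -0.4]
finger_gap: 0.0852
finger_force: 0.0
```

Emit:
servo_tool([
  {"translation": [0,0,0],"twist": 0,"fingers": 0.06},
  {"translation": [0,0,0],"twist": 0,"fingers": 0.058},
  {"translation": [0,0,0],"twist": 0,"fingers": 0.055},
  {"translation": [0,0,0],"twist": 0,"fingers": 0.055},
  {"translation": [0,0,0],"twist": 0,"fingers": 0.055},
])

```text
time_s: 5.4
ee_pos: [0.5309, -0.026, 0.0752]
orientation: [0.002, 0.017, 1.0, -0.001]
ft_force: [-1.4, 0.4, 5.5]
finger_gap: 0.061
finger_force: 63.5
```

Emit:
servo_tool([
  {"translation": [-0.003,0,0.0052],"twist": 0,"fingers": 0.055},
  {"translation": [-0.004,0,0.0069],"twist": 0,"fingers": 0.055},
  {"translation": [-0.004,0,0.0069],"twist": 0,"fingers": 0.055},
  {"translation": [-0.004,0,0.007],"twist": 0,"fingers": 0.055},
  {"translation": [0,0,0],"twist": 0,"fingers": 0.055},
])

```text
time_s: 5.9
ee_pos: [0.5144, -0.0258, 0.0997]
orientation: [0.001, 0.017, 1.0, -0.0]
ft_force: [0.5, 0.9, -0.0]
finger_gap: 0.0605
finger_force: 64.8
```

Run:
```python
from h import *
np.set_printoptions(precision=4,suppress=True)
s=robot.state();print(s['time_s'],np.array(s['ee_pos']),np.array(s['ft_force']),np.array(s['moment']))
im=save('wrist','w4')
cv2.imwrite('pics/w4b.png',cv2.resize(im[120:480,120:520,::-1],None,fx=1.5,fy=1.5))
```

```text
5.9 [ 0.5144 -0.0258  0.0997] [ 0.5104  0.8867 -0.0314] [-0.0436 -0.0284 -0.0341]
```

View pics/w4b.png

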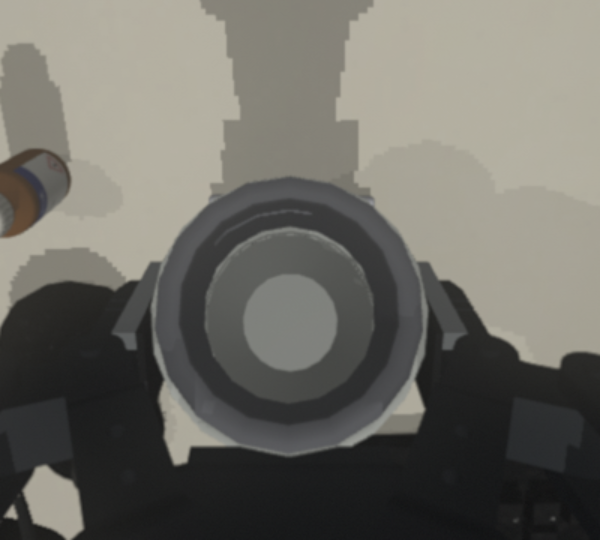

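Emit:
servo_tool([
  {"translation": [0.005,0,0.001],"twist": 0,"fingers": 0.055},
  {"translation": [0.005,0,0.001],"twist": 0,"fingers": 0.055},
  {"translation": [0.004,0,0.001],"twist": 0,"fingers": 0.055},
  {"translation": [0.003,0,0.001],"twist": 0,"fingers": 0.055},
])

```text
time_s: 6.35
ee_pos: [0.527, -0.0251, 0.1001]
orientation: [-0.006, 0.017, 1.0, 0.0]
ft_force: [-14.3, -1.7, 1.6]
finger_gap: 0.0609
finger_force: 65.5
```

Emit:
servo_tool([
  {"translation": [0.003,0,0],"twist": 0,"fingers": 0.055},
  {"translation": [0.003,0,0],"twist": 0,"fingers": 0.055},
  {"translation": [0,0,0],"twist": 0,"fingers": 0.055},
])

```text
time_s: 6.65
ee_pos: [0.5335, -0.0248, 0.0998]
orientation: [-0.005, 0.017, 1.0, 0.001]
ft_force: [-8.6, 0.5, -1.4]
finger_gap: 0.061
finger_force: 65.0
```

Emit:
servo_tool([
  {"translation": [0.004,0,0.001],"twist": 0,"fingers": 0.055},
  {"translation": [0.004,0,0.001],"twist": 0,"fingers": 0.055},
  {"translation": [0.003,0,0.001],"twist": 0,"fingers": 0.055},
  {"translation": [0,0,0],"twist": 0,"fingers": 0.055},
])

```text
time_s: 7.05
ee_pos: [0.5443, -0.0248, 0.1032]
orientation: [-0.006, 0.017, 1.0, 0.001]
ft_force: [-10.6, 0.7, 1.6]
finger_gap: 0.0613
finger_force: 64.1
```

```bash
cat > tilt.py <<'E'
# fit tilt of held beaker (about tool y) + position along tool x and z from collar ring in the wrist picture
from circ import *
import sys
n=sys.argv[1]; s=robot.state(); pf=P('wrist'); im=save('wrist',n); np.savez(f'pics/{n}.npz',R=pf[0]['R'],t=pf[0]['t'])
T=np.array(s['ee_pos']); g=cv2.GaussianBlur(im.astype(np.float32).mean(2),(0,0),.8); a=np.linspace(0,2*np.pi,90,endpoint=False)
w,x,y,z=s['orientation']; yt=np.array([2*(x*y-w*z),1-2*(x*x+z*z),0]); xt=np.array([-1+0*x,0,0]); yt/=np.linalg.norm(yt); yt=yt*np.sign(yt[1]); fx=np.array([yt[1],-yt[0],0]); ez=np.array([0,0,1.])
rings=eval(sys.argv[2]) if len(sys.argv)>2 else [(.032,.027,1),(.032,.0215,1)]
def cost(t,dx,dy,dz,ro=0):
    ax=-np.sin(t)*fx+np.cos(t)*ez+ro*yt; px=np.cos(t)*fx+np.sin(t)*ez; v=0
    for s_,r,w_ in rings:
        I=[]
        for q in(r+.001,r-.001):
            X=T+[0,0,.026]+dx*fx+dy*yt+dz*ez+s_*ax+q*(np.cos(a)[:,None]*px+np.sin(a)[:,None]*yt)
            uv=proj('wrist',X,pf).astype(np.float32); I.append(cv2.remap(g,uv[:,:1].copy(),uv[:,1:].copy(),1)[:,0])
        v+=w_*np.minimum(abs(I[0]-I[1]),40).mean()
    return v
from scipy.optimize import differential_evolution
r=differential_evolution(lambda p:-cost(*p),[(-.3,.7),(-.006,.006),(-.004,.004),(-.008,.008)],seed=1,maxiter=60,popsize=20)
print(s['time_s'],T.round(4),'F',np.round(s['ft_force'],1),'tilt deg %.1f dx,dy,dz mm'%np.degrees(r.x[0]),(r.x[1:]*1000).round(1),round(-r.fun,1))
E
python3 tilt.py w5
```

```text
7.05 [ 0.5443 -0.0248  0.1032] F [-10.6   0.7   1.6] tilt deg 32.0 dx,dy,dz mm [-0.3 -1.1 -4.8] 62.6
```

View pics/w5.png

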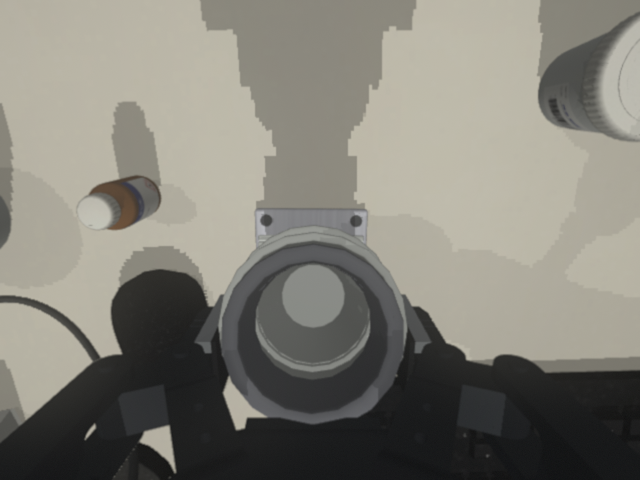

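```bash
cat > t2.py <<'E'
from h import *
def table(n,T,twist=0,foot=-.071,top=.032,dz=.026):
    pf=pfs(n); fx=np.array([np.cos(twist),np.sin(twist),0])
    for d in range(-10,36,5):
        t=np.radians(d); ax=-np.sin(t)*fx+np.array([0,0,np.cos(t)]); p=np.array(T)+[0,0,dz]
        print(d,proj('wrist',[p+foot*ax,p+top*ax],pf).round(0).tolist())
E
python3 -c "
from t2 import *
table('w5',[.5443,-.0248,.1032],-.035)"
```

```text
-10 [[314.0, 249.0], [316.0, 419.0]]
-5 [[314.0, 259.0], [316.0, 412.0]]
0 [[314.0, 269.0], [316.0, 404.0]]
5 [[314.0, 280.0], [316.0, 395.0]]
10 [[314.0, 291.0], [316.0, 386.0]]
15 [[314.0, 302.0], [316.0, 376.0]]
20 [[314.0, 313.0], [317.0, 366.0]]
25 [[314.0, 324.0], [317.0, 356.0]]
30 [[314.0, 336.0], [317.0, 345.0]]
35 [[314.0, 348.0], [317.0, 335.0]]
```

```bash
cat >> t2.py <<'E'
from scipy.optimize import least_squares
def solve(pf,T,foot,ring,width,D=.054,L=.103,tw=-.035,pr=True):
    fx=np.array([np.cos(tw),np.sin(tw),0]); yt=np.array([-fx[1],fx[0],0])
    def pts(p):
        t,dx,dz,dy=p; ax=-np.sin(t)*fx+np.array([0,0,np.cos(t)]); top=np.array(T)+dx*fx+dy*yt+[0,0,dz]
        return top,ax
    def res(p):
        top,ax=pts(p); u=proj('wrist',[top-L*ax,top,top+D/2*yt,top-D/2*yt],pf)
        return np.r_[u[0]-foot,u[1]-ring,(np.linalg.norm(u[2]-u[3])-width)]
    r=least_squares(res,[.3,0,.06,0],x_scale=[.1,.01,.01,.01])
    print('tilt %.1f'%np.degrees(r.x[0]),'top dx,dz,dy mm',(1000*r.x[1:]).round(1),'res',r.fun.round(1)); return r.x
E
python3 - <<'E'
from t2 import *
import shutil
p5=pfs('w5'); p4=(dict(p5[0]),p5[1]); d=np.array([.5443-.5144,-.0248+.0258,.1032-.0997]); p4[0]['t']=np.array(p5[0]['t'])+np.array(p5[0]['R'])@d
solve(p4,[.5144,-.0258,.0997],(313,335),(313,330),180)
solve(p5,[.5443,-.0248,.1032],(313,295),(313,327),183)
E
```

```text
tilt 32.1 top dx,dz,dy mm [-15.9  45.6  -0.9] res [-0.6 -0.   0.3  0.  -0. ]
tilt 20.1 top dx,dz,dy mm [-17.7  46.9  -0.9] res [-0.5 -0.   0.3  0.  -0. ]
```

Emit:
servo_tool([
  {"translation": [-0.003,0,0.004],"twist": 0,"fingers": 0.055},
  {"translation": [0,0,0.005],"twist": 0,"fingers": 0.055},
  {"translation": [0.005,0,0],"twist": 0,"fingers": 0.055},
  {"translation": [0.005,0,0],"twist": 0,"fingers": 0.055},
  {"translation": [0.004,0,0],"twist": 0,"fingers": 0.055},
])

```text
time_s: 7.6
ee_pos: [0.5579, -0.0254, 0.1153]
orientation: [-0.002, 0.017, 1.0, 0.0]
ft_force: [-14.1, 1.9, 16.0]
finger_gap: 0.0605
finger_force: 60.4
```

Emit:
servo_tool([
  {"translation": [0.003,0,0],"twist": 0,"fingers": 0.055},
  {"translation": [0,0,0],"twist": 0,"fingers": 0.055},
])

```text
time_s: 7.8
ee_pos: [0.562, -0.0254, 0.1162]
orientation: [-0.001, 0.017, 1.0, 0.0]
ft_force: [-9.4, 1.4, 10.0]
finger_gap: 0.06
finger_force: 59.2
```

```bash
cat > tilt2.py <<'E'
# ring (dark collar) and foot disc found by colour near the tool; prints tilt
from t2 import *
import sys
n=sys.argv[1]; s=robot.state(); pf=P('wrist'); im=save('wrist',n); np.savez(f'pics/{n}.npz',R=pf[0]['R'],t=pf[0]['t'])
c=cv2.HoughCircles(cv2.cvtColor(im,cv2.COLOR_RGB2GRAY),cv2.HOUGH_GRADIENT_ALT,1.5,5,param1=150,param2=.6,minRadius=15,maxRadius=120)
print(np.round(s['ee_pos'],4),np.round(s['ft_force'],1)); print(None if c is None else c[0][:8].round(0).tolist())
cv2.imwrite(f'pics/{n}b.png',cv2.resize(im[160:460,140:480,::-1],None,fx=1.75,fy=1.75))
E
python3 tilt2.py w6
```

```text
[ 0.562  -0.0254  0.1162] [-9.4  1.4 10. ]
[[309.0, 336.0, 97.0], [309.0, 314.0, 97.0], [310.0, 345.0, 107.0], [310.0, 345.0, 75.0], [309.0, 336.0, 83.0], [314.0, 282.0, 83.0], [312.0, 292.0, 72.0], [314.0, 282.0, 57.0]]
```

View pics/w6b.png

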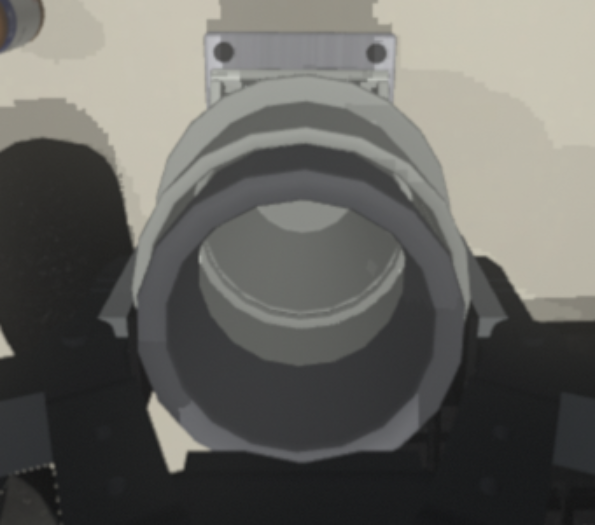

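Run:
```python
from t2 import *
solve(pfs('w6'),[.562,-.0254,.1162],(312.5,263),(312.5,341),188)
```

```text
tilt 8.4 top dx,dz,dy mm [-15.9  50.5  -1.1] res [-0. -0.  0.  0. -0.]
```

Emit:
servo_tool([
  {"translation": [-0.004,0,0.008],"twist": 0,"fingers": 0.055},
  {"translation": [-0.005,0,0.014],"twist": 0,"fingers": 0.055},
  {"translation": [-0.015,-0.005,0.013],"twist": 0,"fingers": 0.055},
  {"translation": [-0.025,-0.01,0],"twist": 0,"fingers": 0.055},
  {"translation": [-0.03,-0.01,0],"twist": 2,"fingers": 0.055},
])

```text
time_s: 8.35
ee_pos: [0.4844, -0.0514, 0.1518]
orientation: [0.003, -0.001, 1.0, -0.001]
ft_force: [-0.7, -0.7, -0.8]
finger_gap: 0.0595
finger_force: 63.6
```

Emit:
servo_tool([
  {"translation": [-0.025,0,0],"twist": 0,"fingers": 0.055},
  {"translation": [-0.013,0,-0.01],"twist": 0,"fingers": 0.055},
  {"translation": [0,0,-0.025],"twist": 0,"fingers": 0.055},
  {"translation": [0,0,-0.025],"twist": 0,"fingers": 0.055},
  {"translation": [0,0,-0.018],"twist": 0,"fingers": 0.055},
])

```text
time_s: 8.85
ee_pos: [0.446, -0.051, 0.0717]
orientation: [0.002, -0.0, 1.0, -0.001]
ft_force: [0.0, 0.3, -1.1]
finger_gap: 0.0599
finger_force: 63.6
```

Emit:
servo_tool([
  {"translation": [0,0,-0.006],"twist": 0,"fingers": 0.055},
  {"translation": [0,0,0],"twist": 0,"fingers": 0.055},
])

```text
time_s: 9.05
ee_pos: [0.4455, -0.0508, 0.0658]
orientation: [0.0, -0.0, 1.0, -0.0]
ft_force: [-0.1, 0.2, -1.4]
finger_gap: 0.0598
finger_force: 63.7
```

```bash
python3 tilt2.py w7; python3 look.py w7x medium medium_center medium_collar_top
```

```text
[ 0.4455 -0.0508  0.0658] [-0.1  0.2 -1.4]
[[309.0, 321.0, 96.0], [312.0, 280.0, 63.0], [309.0, 333.0, 82.0], [309.0, 294.0, 54.0], [312.0, 280.0, 80.0], [285.0, 306.0, 69.0], [326.0, 369.0, 104.0], [309.0, 294.0, 89.0]]
9.1 [ 0.4461 -0.051   0.0665] [ 0.001  -0.0004  1.     -0.0004]
medium [(0.82, [314.7, 264.9], array([ 0.4391, -0.0509]))]
medium_center [(0.95, [311.9, 284.8], array([ 0.4324, -0.0523]))]
medium_collar_top []
```

Emit:
servo_tool([
  {"translation": [0,0,-0.005],"twist": 0,"fingers": 0.055},
  {"translation": [0,0,0],"twist": 0,"fingers": 0.055},
])

```text
time_s: 9.5
ee_pos: [0.4448, -0.0505, 0.0599]
orientation: [-0.0, -0.0, 1.0, 0.0]
ft_force: [0.7, 0.1, -1.1]
finger_gap: 0.0595
finger_force: 63.7
```

Emit:
servo_tool([
  {"translation": [0,0,-0.003],"twist": 0,"fingers": 0.055},
  {"translation": [0,0,0],"twist": 0,"fingers": 0.055},
])

```text
time_s: 9.7
ee_pos: [0.4447, -0.0505, 0.0568]
orientation: [-0.0, -0.0, 1.0, 0.0]
ft_force: [-0.4, 0.5, -0.3]
finger_gap: 0.0595
finger_force: 63.7
```

Emit:
servo_tool([
  {"translation": [0,0,-0.002],"twist": 0,"fingers": 0.055},
  {"translation": [0,0,0],"twist": 0,"fingers": 0.055},
])

```text
time_s: 9.9
ee_pos: [0.4449, -0.0505, 0.055]
orientation: [-0.0, -0.0, 1.0, 0.0]
ft_force: [-1.1, -0.3, -1.4]
finger_gap: 0.0597
finger_force: 63.7
```

Emit:
servo_tool([
  {"translation": [0,0,-0.002],"twist": 0,"fingers": 0.055},
  {"translation": [0,0,0],"twist": 0,"fingers": 0.055},
])

```text
time_s: 10.1
ee_pos: [0.4449, -0.0505, 0.053]
orientation: [-0.0, -0.0, 1.0, 0.0]
ft_force: [-0.5, -0.4, -0.7]
finger_gap: 0.0595
finger_force: 63.7
```

Emit:
servo_tool([
  {"translation": [0,0,-0.002],"twist": 0,"fingers": 0.055},
  {"translation": [0,0,0],"twist": 0,"fingers": 0.055},
])

```text
time_s: 10.3
ee_pos: [0.4457, -0.0507, 0.0519]
orientation: [0.0, -0.0, 1.0, -0.0]
ft_force: [-0.6, 0.9, 4.3]
finger_gap: 0.06
finger_force: 63.9
```

Emit:
servo_tool([
  {"translation": [0,0,-0.001],"twist": 0,"fingers": 0.055},
  {"translation": [0,0,0],"twist": 0,"fingers": 0.07},
  {"translation": [0,0,0],"twist": 0,"fingers": 0.07},
  {"translation": [0,0,0],"twist": 0,"fingers": 0.07},
  {"translation": [0,0,0],"twist": 0,"fingers": 0.07},
])

```text
time_s: 10.8
ee_pos: [0.4449, -0.0505, 0.0501]
orientation: [-0.0, -0.0, 1.0, 0.0]
ft_force: [-0.5, -0.1, -0.8]
finger_gap: 0.0699
finger_force: 0.0
```

Emit:
servo_tool([
  {"translation": [0,0,0],"twist": 0,"fingers": 0.07},
  {"translation": [0,0,0],"twist": 0,"fingers": 0.07},
  {"translation": [0,0,0],"twist": 0,"fingers": 0.07},
])

```text
time_s: 11.1
ee_pos: [0.445, -0.0506, 0.0503]
orientation: [-0.0, -0.0, 1.0, -0.0]
ft_force: [-0.5, 0.4, -0.1]
finger_gap: 0.0697
finger_force: 0.0
```

```bash
python3 tilt2.py w8; python3 look.py w8x medium medium_center medium_collar_top
python3 - <<'E'
from h import *
for c in ('side','top'):
    cams.get_image(c)
    for t in ('medium','medium_center','medium_collar_top'): print(c,t,[(round(x['conf'],2),np.round(x['uv'],1).tolist()) for x in cams.tip_of(t,c)][:2])
E
```

```text
[ 0.445  -0.0506  0.0503] [-0.5  0.4 -0.1]
[[312.0, 303.0, 83.0], [314.0, 333.0, 90.0], [306.0, 374.0, 98.0], [303.0, 387.0, 111.0], [312.0, 292.0, 66.0], [314.0, 333.0, 61.0], [336.0, 351.0, 70.0], [285.0, 291.0, 56.0]]
11.15 [ 0.445  -0.0506  0.0503] [-0.     -0.0004  1.     -0.    ]
medium [(0.77, [313.4, 266.0], array([ 0.4322, -0.0512]))]
medium_center []
medium_collar_top [(0.79, [322.7, 390.4], array([ 0.4255, -0.0494]))]
side medium [(0.93, [272.6, 289.4])]
side medium_center [(0.9, [265.3, 276.7])]
side medium_collar_top [(0.83, [267.1, 253.1])]
top medium [(0.48, [285.8, 254.8])]
top medium_center [(0.71, [178.9, 223.4]), (0.66, [359.5, 223.2])]
top medium_collar_top []
```

View pics/w8.png

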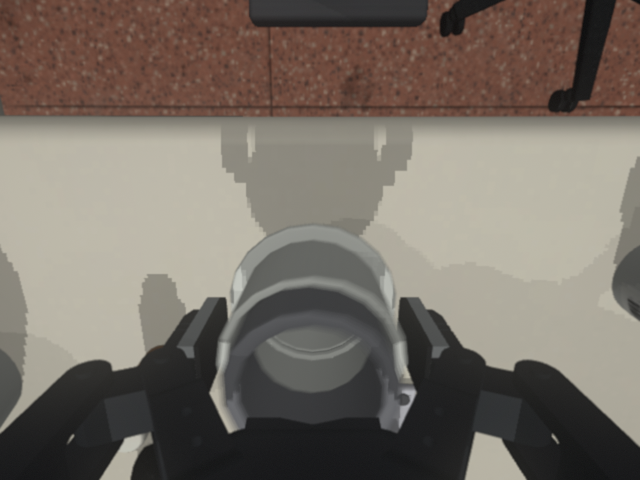

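```bash
cat > up.py <<'E'
from circ import *
def upright(n,c0,rings,span=.02,step=.001,half=True):
    im=cv2.imread(f'pics/{n}.png'); pf=pfs(n); g=cv2.GaussianBlur(im.astype(np.float32).mean(2),(0,0),.8)
    a=np.linspace(np.pi/2+.3,3*np.pi/2-.3,60) if half else np.linspace(0,2*np.pi,90)
    cs=np.c_[np.cos(a),np.sin(a),0*a]
    def cost(x,y):
        v=0
        for z,r,w in rings:
            I=[cv2.remap(g,*[u.reshape(-1,1) for u in proj('wrist',np.array([x,y,z])+q*cs,pf).astype(np.float32).T.copy()],1)[:,0] for q in(r+.001,r-.001)]
            v+=w*np.minimum(abs(I[0]-I[1]),30).mean()
        return v
    R=np.arange(-span,span+1e-6,step)
    return sorted(((float(cost(c0[0]+i,c0[1]+j)),round(c0[0]+i,4),round(c0[1]+j,4)) for i in R for j in R),reverse=True)[:4]
E
python3 - <<'E'
from up import *
M=[(.106,.027,1),(.106,.0215,1),(.09,.031,1),(.049,.0365,1)]
print(upright('w8',(.435,-.0506),M))
for m in M: print(m,upright('w8',(.435,-.0506),[m])[:2])
from t2 import *
print(tri(ray('side',(272.6,289.4)),ray('top',(285.8,254.8))), [atz('side',u,z)[:2].round(4) for u,z in(((272.6,289.4),0),((265.3,276.7),.045),((267.1,253.1),.106))])
E
```

```text
[(75.38015747070312, np.float64(0.444), np.float64(-0.0526)), (72.04938507080078, np.float64(0.444), np.float64(-0.0516)), (70.09005737304688, np.float64(0.445), np.float64(-0.0526)), (68.13021850585938, np.float64(0.445), np.float64(-0.0516))]
(0.106, 0.027, 1) [(28.14809226989746, np.float64(0.434), np.float64(-0.0526)), (28.125890731811523, np.float64(0.437), np.float64(-0.0516))]
(0.106, 0.0215, 1) [(29.934894561767578, np.float64(0.43), np.float64(-0.0526)), (29.8260440826416, np.float64(0.43), np.float64(-0.0516))]
(0.09, 0.031, 1) [(28.46955108642578, np.float64(0.449), np.float64(-0.0536)), (28.229381561279297, np.float64(0.448), np.float64(-0.0536))]
(0.049, 0.0365, 1) [(22.90715789794922, np.float64(0.452), np.float64(-0.0496)), (22.29774284362793, np.float64(0.452), np.float64(-0.0506))]
(array([ 0.45395292, -0.05703627, -0.00435027]), [0.002389763294182444, 0.0023897632941824115]) [array([ 0.4478, -0.0604]), array([ 0.4347, -0.0461]), array([ 0.4426, -0.0519])]
```

Emit:
servo_tool([
  {"translation": [0,0,0.02],"twist": 0,"fingers": 0.08},
  {"translation": [0,0,0.04],"twist": 0,"fingers": 0.085},
  {"translation": [0,0,0.04],"twist": 0,"fingers": 0.085},
  {"translation": [0,0,0],"twist": 0,"fingers": 0.085},
  {"translation": [0,0,0],"twist": 0,"fingers": 0.085},
])

```text
time_s: 12.25
ee_pos: [0.4458, -0.0509, 0.1512]
orientation: [0.001, -0.0, 1.0, -0.0]
ft_force: [-0.7, 1.2, -1.8]
finger_gap: 0.0847
finger_force: 0.0
```

```bash
python3 look.py w9 medium medium_center medium_collar_top
python3 - <<'E'
from up import *
M=[(.106,.027,1),(.106,.0215,1),(.049,.0365,.7)]
print(upright('w9',(.443,-.0516),M,half=False,span=.015))
for m in M+[(.09,.031,1)]: print(m,upright('w9',(.443,-.0516),[m],half=m[0]<.1,span=.015)[:2])
E
```

```text
12.25 [ 0.4458 -0.0509  0.1512] [ 0.0012 -0.0005  1.     -0.0005]
medium [(0.95, [315.1, 220.7], array([ 0.4375, -0.0502]))]
medium_center [(0.8, [312.8, 231.7], array([ 0.4345, -0.0518]))]
medium_collar_top [(0.64, [74.5, 299.2], array([ 0.455, -0.172]))]
[(45.97508239746094, np.float64(0.443), np.float64(-0.0516)), (45.80179214477539, np.float64(0.444), np.float64(-0.0506)), (45.57498550415039, np.float64(0.443), np.float64(-0.0506)), (43.78508758544922, np.float64(0.444), np.float64(-0.0516))]
(0.106, 0.027, 1) [(23.357145309448242, np.float64(0.437), np.float64(-0.0516)), (23.106836318969727, np.float64(0.441), np.float64(-0.0516))]
(0.106, 0.0215, 1) [(23.546310424804688, np.float64(0.443), np.float64(-0.0516)), (22.56723403930664, np.float64(0.443), np.float64(-0.0506))]
(0.049, 0.0365, 0.7) [(15.936049461364746, np.float64(0.458), np.float64(-0.0516)), (15.255992889404297, np.float64(0.458), np.float64(-0.0506))]
(0.09, 0.031, 1) [(26.321414947509766, np.float64(0.448), np.float64(-0.0506)), (25.70210075378418, np.float64(0.448), np.float64(-0.0516))]
```

Emit:
servo_tool([
  {"translation": [-0.002,0,-0.04],"twist": 0,"fingers": 0.085},
  {"translation": [0,0,-0.04],"twist": 0,"fingers": 0.085},
  {"translation": [0,0,-0.023],"twist": 0,"fingers": 0.085},
  {"translation": [0,0,0],"twist": 0,"fingers": 0.075},
  {"translation": [0,0,0],"twist": 0,"fingers": 0.065},
])

```text
time_s: 12.95
ee_pos: [0.4427, -0.0504, 0.0471]
orientation: [-0.001, -0.0, 1.0, 0.0]
ft_force: [0.2, -0.1, -0.1]
finger_gap: 0.0651
finger_force: 0.0
```

Emit:
servo_tool([
  {"translation": [0,0,0],"twist": 0,"fingers": 0.06},
  {"translation": [0,0,0],"twist": 0,"fingers": 0.055},
  {"translation": [0,0,0],"twist": 0,"fingers": 0.055},
  {"translation": [0,0,0],"twist": 0,"fingers": 0.055},
])

```text
time_s: 13.35
ee_pos: [0.4437, -0.0508, 0.0481]
orientation: [0.001, -0.0, 1.0, -0.0]
ft_force: [0.9, 0.3, -0.2]
finger_gap: 0.0611
finger_force: 65.0
```

```bash
python3 look.py w10
python3 - <<'E'
from up import *
M=[(.106,.027,1),(.106,.0215,1),(.09,.031,1),(.049,.0365,1)]
print(upright('w10',(.444,-.0510),M,span=.012))
E
```

```text
13.35 [ 0.4437 -0.0508  0.0481] [ 0.0008 -0.0005  1.     -0.0003]
[(84.39729309082031, np.float64(0.445), np.float64(-0.052)), (81.919921875, np.float64(0.444), np.float64(-0.052)), (80.43921661376953, np.float64(0.445), np.float64(-0.051)), (74.95481872558594, np.float64(0.446), np.float64(-0.052))]
```

Emit:
servo_tool([
  {"translation": [0,0,0.02],"twist": 0,"fingers": 0.055},
  {"translation": [0,-0.005,0.04],"twist": 0,"fingers": 0.055},
  {"translation": [0.01,-0.02,0.04],"twist": 0,"fingers": 0.055},
  {"translation": [0.02,-0.025,0.035],"twist": 0,"fingers": 0.055},
  {"translation": [0.02,-0.02,0.01],"twist": 0,"fingers": 0.055},
])

```text
time_s: 13.9
ee_pos: [0.4959, -0.1228, 0.1974]
orientation: [0.004, -0.0, 1.0, -0.002]
ft_force: [1.0, -0.2, -0.1]
finger_gap: 0.0613
finger_force: 65.3
```

Emit:
servo_tool([
  {"translation": [0.01,-0.01,0],"twist": 0,"fingers": 0.055},
  {"translation": [0,0,0],"twist": 0,"fingers": 0.055},
  {"translation": [0,0,0],"twist": 0,"fingers": 0.055},
])

```text
time_s: 14.2
ee_pos: [0.5024, -0.1301, 0.1916]
orientation: [-0.001, -0.0, 1.0, 0.0]
ft_force: [-1.0, 0.5, -0.6]
finger_gap: 0.0611
finger_force: 65.2
```

```bash
python3 look.py w11 large_rim large_collar_top
python3 - <<'E'
from up import *
M=[(.078,.040,1),(.078,.0295,1)]
print(upright('w11',(.518,-.260),M,half=False,span=.012))
for m in M+[(.062,.044,1)]: print(m,upright('w11',(.518,-.260),[m],half=False,span=.012)[:2])
E
```

```text
14.2 [ 0.5024 -0.1301  0.1916] [-0.0008 -0.0004  1.      0.0005]
large_rim [(0.92, [147.0, 244.5], array([ 0.5162, -0.2599]))]
large_collar_top [(0.65, [139.7, 253.9], array([ 0.5183, -0.2587]))]
[(46.31095886230469, np.float64(0.518), np.float64(-0.26)), (41.212669372558594, np.float64(0.518), np.float64(-0.261)), (41.077171325683594, np.float64(0.517), np.float64(-0.26)), (40.566524505615234, np.float64(0.519), np.float64(-0.26))]
(0.078, 0.04, 1) [(23.533796310424805, np.float64(0.518), np.float64(-0.26)), (22.414037704467773, np.float64(0.519), np.float64(-0.26))]
(0.078, 0.0295, 1) [(22.777164459228516, np.float64(0.518), np.float64(-0.26)), (20.351612091064453, np.float64(0.518), np.float64(-0.261))]
(0.062, 0.044, 1) [(26.289182662963867, np.float64(0.522), np.float64(-0.265)), (26.1033992767334, np.float64(0.521), np.float64(-0.265))]
```

Emit:
servo_tool([
  {"translation": [0.004,-0.03,0],"twist": 0,"fingers": 0.055},
  {"translation": [0.004,-0.04,0],"twist": 0,"fingers": 0.055},
  {"translation": [0.004,-0.04,-0.01],"twist": 0,"fingers": 0.055},
  {"translation": [0.0025,-0.019,-0.02],"twist": 0,"fingers": 0.055},
  {"translation": [0,0,-0.02],"twist": 0,"fingers": 0.055},
])

```text
time_s: 14.85
ee_pos: [0.5175, -0.262, 0.142]
orientation: [0.0, 0.001, 1.0, -0.001]
ft_force: [-0.5, 1.5, -0.8]
finger_gap: 0.0613
finger_force: 65.4
```

Emit:
servo_tool([
  {"translation": [0,0,0],"twist": 0,"fingers": 0.055},
  {"translation": [0,0,0],"twist": 0,"fingers": 0.055},
])

```text
time_s: 15.05
ee_pos: [0.5172, -0.2587, 0.1422]
orientation: [-0.0, -0.001, 1.0, 0.0]
ft_force: [0.3, -0.4, -1.0]
finger_gap: 0.0611
finger_force: 65.3
```

Emit:
servo_tool([
  {"translation": [0,0,-0.012],"twist": 0,"fingers": 0.055},
  {"translation": [0,0,-0.012],"twist": 0,"fingers": 0.055},
  {"translation": [0,0,-0.01],"twist": 0,"fingers": 0.055},
  {"translation": [0,0,-0.01],"twist": 0,"fingers": 0.055},
  {"translation": [0,0,-0.008],"twist": 0,"fingers": 0.055},
])

```text
time_s: 15.55
ee_pos: [0.5172, -0.2592, 0.089]
orientation: [-0.0, -0.001, 1.0, 0.0]
ft_force: [-0.3, 1.1, -0.3]
finger_gap: 0.0609
finger_force: 65.4
```

Emit:
servo_tool([
  {"translation": [0,0,-0.003],"twist": 0,"fingers": 0.055},
  {"translation": [0,0,-0.002],"twist": 0,"fingers": 0.055},
  {"translation": [0,0,0],"twist": 0,"fingers": 0.055},
])

```text
time_s: 15.85
ee_pos: [0.5177, -0.2597, 0.0853]
orientation: [0.0, -0.0, 1.0, -0.0]
ft_force: [0.9, 0.2, -0.6]
finger_gap: 0.0613
finger_force: 65.3
```

Now feel for the collar in small steps.

Emit:
servo_tool([
  {"translation": [0,0,-0.002],"twist": 0,"fingers": 0.055},
  {"translation": [0,0,-0.001],"twist": 0,"fingers": 0.055},
  {"translation": [0,0,0],"twist": 0,"fingers": 0.055},
])

```text
time_s: 16.15
ee_pos: [0.5176, -0.2596, 0.0823]
orientation: [0.0, -0.0, 1.0, -0.0]
ft_force: [-0.3, -0.0, -0.5]
finger_gap: 0.0612
finger_force: 65.4
```

Emit:
servo_tool([
  {"translation": [0,0,-0.001],"twist": 0,"fingers": 0.055},
  {"translation": [0,0,0],"twist": 0,"fingers": 0.055},
])

```text
time_s: 16.35
ee_pos: [0.5176, -0.2596, 0.0813]
orientation: [-0.0, -0.0, 1.0, 0.0]
ft_force: [-0.4, -0.7, -0.8]
finger_gap: 0.0612
finger_force: 65.4
```

Emit:
servo_tool([
  {"translation": [0,0,-0.001],"twist": 0,"fingers": 0.055},
  {"translation": [0,0,0],"twist": 0,"fingers": 0.055},
])

```text
time_s: 16.55
ee_pos: [0.5175, -0.2595, 0.0802]
orientation: [-0.0, -0.0, 1.0, 0.0]
ft_force: [0.1, -0.1, -1.0]
finger_gap: 0.0614
finger_force: 65.4
```

Emit:
servo_tool([
  {"translation": [0,0,-0.001],"twist": 0,"fingers": 0.055},
  {"translation": [0,0,0],"twist": 0,"fingers": 0.055},
])

```text
time_s: 16.75
ee_pos: [0.5176, -0.2597, 0.0793]
orientation: [0.0, -0.0, 1.0, -0.0]
ft_force: [-0.4, 0.1, 0.0]
finger_gap: 0.0611
finger_force: 65.4
```

Emit:
servo_tool([
  {"translation": [0,0,-0.001],"twist": 0,"fingers": 0.055},
  {"translation": [0,0,0],"twist": 0,"fingers": 0.055},
])

```text
time_s: 16.95
ee_pos: [0.5177, -0.2598, 0.0787]
orientation: [0.0, -0.0, 1.0, -0.0]
ft_force: [-0.8, 0.5, 2.0]
finger_gap: 0.0614
finger_force: 65.6
```

Emit:
servo_tool([
  {"translation": [0,0,-0.001],"twist": 0,"fingers": 0.055},
  {"translation": [0,0,0],"twist": 0,"fingers": 0.055},
])

```text
time_s: 17.15
ee_pos: [0.5177, -0.2597, 0.0775]
orientation: [0.0, -0.0, 1.0, -0.0]
ft_force: [-1.1, 0.2, 2.5]
finger_gap: 0.0613
finger_force: 65.6
```

Emit:
servo_tool([
  {"translation": [0,0,-0.001],"twist": 0,"fingers": 0.055},
  {"translation": [0,0,0],"twist": 0,"fingers": 0.055},
])

```text
time_s: 17.35
ee_pos: [0.5177, -0.2597, 0.0764]
orientation: [0.0, -0.0, 1.0, -0.0]
ft_force: [-0.2, 0.0, 2.9]
finger_gap: 0.0612
finger_force: 65.7
```

Emit:
servo_tool([
  {"translation": [0,0,-0.001],"twist": 0,"fingers": 0.055},
  {"translation": [0,0,-0.001],"twist": 0,"fingers": 0.055},
  {"translation": [0,0,0],"twist": 0,"fingers": 0.055},
])

```text
time_s: 17.65
ee_pos: [0.5176, -0.2597, 0.0742]
orientation: [0.0, -0.0, 1.0, -0.0]
ft_force: [-0.9, 0.5, 3.1]
finger_gap: 0.0613
finger_force: 65.7
```

Emit:
servo_tool([
  {"translation": [0,0,-0.001],"twist": 0,"fingers": 0.055},
  {"translation": [0,0,-0.001],"twist": 0,"fingers": 0.055},
  {"translation": [0,0,-0.001],"twist": 0,"fingers": 0.055},
  {"translation": [0,0,0],"twist": 0,"fingers": 0.055},
])

```text
time_s: 18.05
ee_pos: [0.5177, -0.2597, 0.0712]
orientation: [0.0, -0.0, 1.0, -0.0]
ft_force: [-1.2, -1.3, 4.3]
finger_gap: 0.0611
finger_force: 65.8
```

Emit:
servo_tool([
  {"translation": [0,0,0],"twist": 0,"fingers": 0.068},
  {"translation": [0,0,0],"twist": 0,"fingers": 0.085},
  {"translation": [0,0,0],"twist": 0,"fingers": 0.085},
  {"translation": [0,0,0],"twist": 0,"fingers": 0.085},
  {"translation": [0,0,0.01],"twist": 0,"fingers": 0.085},
])

```text
time_s: 18.55
ee_pos: [0.5165, -0.2587, 0.08]
orientation: [-0.001, -0.0, 1.0, 0.001]
ft_force: [-0.4, 0.7, 0.5]
finger_gap: 0.085
finger_force: 0.0
```

Emit:
servo_tool([
  {"translation": [0,0,0.03],"twist": 0,"fingers": 0.085},
  {"translation": [0,0,0.04],"twist": 0,"fingers": 0.085},
  {"translation": [0,0,0.04],"twist": 0,"fingers": 0.085},
  {"translation": [0,0,0],"twist": 0,"fingers": 0.085},
  {"translation": [0,0,0],"twist": 0,"fingers": 0.085},
])

```text
time_s: 19.05
ee_pos: [0.5183, -0.2601, 0.1932]
orientation: [0.001, -0.0, 1.0, -0.001]
ft_force: [-0.6, 0.3, -0.4]
finger_gap: 0.0849
finger_force: 0.0
```

```bash
python3 look.py w12 medium_center medium_collar_top large_rim large_collar_top
python3 - <<'E'
from up import *
for d in (.005,.008,.011):
    h=.078-d-.045
    M=[(.106+h,.027,1),(.106+h,.0215,1),(.09+h,.031,.5),(.049+h,.0365,.5)]
    print(d,upright('w12',(.518,-.260),M,half=False,span=.006)[:2])
    print([upright('w12',(.518,-.260),[m],half=False,span=.006)[0] for m in M])
E
```

```text
19.05 [ 0.5183 -0.2601  0.1932] [ 0.0013 -0.0005  1.     -0.0011]
medium_center [(0.62, [315.2, 228.7], array([ 0.5169, -0.2594]))]
medium_collar_top []
large_rim [(0.61, [315.6, 217.7], array([ 0.5113, -0.2591])), (0.21, [153.3, 191.7], array([ 0.4916, -0.3811]))]
large_collar_top [(0.2, [313.6, 226.6], array([ 0.5139, -0.2606]))]
0.005 [(60.021385192871094, np.float64(0.513), np.float64(-0.26)), (59.26641082763672, np.float64(0.513), np.float64(-0.261))]
[(26.686479568481445, np.float64(0.514), np.float64(-0.261)), (19.584917068481445, np.float64(0.516), np.float64(-0.26)), (10.664633750915527, np.float64(0.518), np.float64(-0.26)), (10.285713195800781, np.float64(0.512), np.float64(-0.262))]
0.008 [(56.73252868652344, np.float64(0.514), np.float64(-0.26)), (56.33111572265625, np.float64(0.517), np.float64(-0.26))]
[(27.221424102783203, np.float64(0.515), np.float64(-0.261)), (22.39371681213379, np.float64(0.517), np.float64(-0.26)), (11.139283180236816, np.float64(0.518), np.float64(-0.261)), (9.933714866638184, np.float64(0.513), np.float64(-0.264))]
0.011 [(64.43408203125, np.float64(0.518), np.float64(-0.26)), (62.778221130371094, np.float64(0.518), np.float64(-0.261))]
[(26.83851432800293, np.float64(0.516), np.float64(-0.26)), (22.92458152770996, np.float64(0.518), np.float64(-0.26)), (11.0634765625, np.float64(0.521), np.float64(-0.263)), (9.96803092956543, np.float64(0.519), np.float64(-0.261))]
```

Run:
```python
from circ import *
pf=pfs('w1'); im=cv2.imread('pics/w1.png')[:,:,::-1]
g=cv2.GaussianBlur(im.astype(np.float32).mean(2),(0,0),.8); a=np.linspace(0,2*np.pi,90,endpoint=False)
def cost(fx,fy,yaw):
    ex=np.array([np.cos(yaw),np.sin(yaw),0]);ey=np.array([-np.sin(yaw),np.cos(yaw),0]);ez=np.array([0,0,1.])
    ax=-.5*ex+.866*ez; px=.866*ex+.5*ez; v=0
    for s,r,w in((.09,.0223,1),(.049,.026,.6),(.045,.026,.3)):
        I=[]
        for q in(r+.0012,r-.0012):
            X=np.array([fx,fy,.034])+s*ax+q*(np.cos(a)[:,None]*px+np.sin(a)[:,None]*ey)
            uv=proj('wrist',X,pf).astype(np.float32); I.append(cv2.remap(g,uv[:,:1].copy(),uv[:,1:].copy(),1)[:,0])
        v+=w*np.minimum(abs(I[0]-I[1]),40).mean()
    return v
r=sorted(((cost(.547+dx,.243+dy,y),.547+dx,.243+dy,y) for dx in np.arange(-.014,.0141,.001) for dy in np.arange(-.01,.0101,.001) for y in np.radians([4,8,12,16,20])),reverse=True)[:5]
for x in r: print(np.round(x,4))
# side/top image check
f=r[0]; ax=np.array([-.5*np.cos(f[3]),-.5*np.sin(f[3]),.866]); F=np.array([f[1],f[2],.034])
for c in('side','top'): print(c,proj(c,[F,F+.045*ax,F+.09*ax]).round(1).tolist())
g=F+.074*ax; print('grip',g)
```

```text
[23.6513  0.539   0.235   0.0698]
[23.3303  0.54    0.235   0.0698]
[23.074   0.539   0.234   0.0698]
[23.0094  0.552   0.236   0.0698]
[22.8316  0.549   0.247   0.3491]
side [[162.9, 253.8], [159.2, 245.2], [155.3, 236.2]]
top [[180.8, 223.6], [177.0, 228.9], [173.0, 234.5]]
grip [0.50209013 0.23241901 0.098084  ]
```

Emit:
servo_tool([
  {"translation": [-0.002,0.03,0.005],"twist": 1,"fingers": 0.085},
  {"translation": [0,0.045,0.005],"twist": 2,"fingers": 0.085},
  {"translation": [0,0.045,0],"twist": 2,"fingers": 0.085},
  {"translation": [0,0.045,0],"twist": 2,"fingers": 0.085},
  {"translation": [0,0.045,0],"twist": 2,"fingers": 0.085},
])

```text
time_s: 19.8
ee_pos: [0.5148, -0.0478, 0.2004]
orientation: [-0.001, -0.079, 0.997, 0.0]
ft_force: [0.6, 0.2, -0.5]
finger_gap: 0.0848
finger_force: 0.0
```

Emit:
servo_tool([
  {"translation": [0,0.045,0],"twist": 1,"fingers": 0.085},
  {"translation": [0,0.045,0],"twist": 1,"fingers": 0.085},
  {"translation": [0,0.045,0],"twist": 1,"fingers": 0.085},
  {"translation": [0,0.045,0],"twist": 0,"fingers": 0.085},
  {"translation": [0,0.045,0],"twist": 0,"fingers": 0.085},
])

```text
time_s: 20.3
ee_pos: [0.5148, 0.1772, 0.2004]
orientation: [-0.001, -0.105, 0.994, -0.0]
ft_force: [0.3, -0.4, -0.3]
finger_gap: 0.0853
finger_force: 0.0
```

Emit:
servo_tool([
  {"translation": [0,0.045,0],"twist": 0,"fingers": 0.085},
  {"translation": [0,0.02,0],"twist": 0,"fingers": 0.085},
  {"translation": [0,0,0],"twist": 0,"fingers": 0.085},
])

```text
time_s: 20.6
ee_pos: [0.5145, 0.2429, 0.2001]
orientation: [-0.001, -0.107, 0.994, 0.0]
ft_force: [0.2, -0.3, -0.1]
finger_gap: 0.0851
finger_force: 0.0
```

```bash
python3 look.py w13 small small_center
python3 - <<'E'
from circ import *
pf=pfs('w13'); im=cv2.imread('pics/w13.png')[:,:,::-1]
g=cv2.GaussianBlur(im.astype(np.float32).mean(2),(0,0),.8); a=np.linspace(0,2*np.pi,90,endpoint=False)
def cost(fx,fy,yaw):
    ex=np.array([np.cos(yaw),np.sin(yaw),0]);ey=np.array([-np.sin(yaw),np.cos(yaw),0]);ez=np.array([0,0,1.])
    ax=-.5*ex+.866*ez; px=.866*ex+.5*ez; v=0
    for s,r,w in((.09,.0223,1),(.049,.026,.6),(.045,.026,.3)):
        I=[]
        for q in(r+.0012,r-.0012):
            X=np.array([fx,fy,.034])+s*ax+q*(np.cos(a)[:,None]*px+np.sin(a)[:,None]*ey)
            uv=proj('wrist',X,pf).astype(np.float32); I.append(cv2.remap(g,uv[:,:1].copy(),uv[:,1:].copy(),1)[:,0])
        v+=w*np.minimum(abs(I[0]-I[1]),40).mean()
    return v
r=sorted(((cost(.547+dx,.243+dy,y),.547+dx,.243+dy,y) for dx in np.arange(-.014,.0141,.001) for dy in np.arange(-.01,.0101,.001) for y in np.radians([4,8,12,16,20])),reverse=True)[:5]
for x in r: print(np.round(x,4))
E
```

```text
20.6 [0.5145 0.2429 0.2001] [-0.001  -0.1069  0.9943  0.0002]
small [(0.84, [304.5, 253.3], array([0.5488, 0.2421]))]
small_center [(0.89, [304.8, 237.2], array([0.5224, 0.2375]))]
[35.6388  0.536   0.244   0.2793]
[35.6385  0.538   0.241   0.1396]
[35.6199  0.538   0.238   0.0698]
[35.3549  0.537   0.24    0.1396]
[35.2625  0.537   0.241   0.2094]
```

Run:
```python
from h import *
np.set_printoptions(precision=4,suppress=True)
pf=P('wrist'); cams.get_image('wrist'); m=cams.masks_of('small','wrist'); print([(x['conf'],x['rect']) for x in m][:3])
M=m[0]['pixels'].astype(np.uint8); np.save('pics/m.npy',M)
a=np.linspace(0,2*np.pi,40)
def sil(fx,fy,yaw,z=.034):
    ex=np.array([np.cos(yaw),np.sin(yaw),0]);ey=np.array([-np.sin(yaw),np.cos(yaw),0])
    ax=-.5*ex+np.array([0,0,.866]); px=.866*ex+np.array([0,0,.5]); I=np.zeros((480,640),np.uint8)
    for ss in(((.09,.0225),(.049,.022)),((.049,.026),(.045,.026)),((.045,.02),(.033,.0184))):
        X=np.vstack([np.array([fx,fy,z])+s*ax+r*(np.cos(a)[:,None]*px+np.sin(a)[:,None]*ey) for s,r in ss])
        cv2.fillConvexPoly(I,cv2.convexHull((proj('wrist',X,pf)*16).round().astype(np.int32)),1,shift=4)
    return I
R=[]
for fx in np.arange(.53,.561,.001):
  for fy in np.arange(.232,.252,.001):
    for y in (4,8,12,16,20):
      S=sil(fx,fy,np.radians(y)); R.append(((S&M).sum()/(S|M).sum(),fx,fy,y))
for r in sorted(R,reverse=True)[:6]: print(np.round(r,4))
print(robot.state()['ee_pos'])
```

```text
[(0.93, [276.7, 185.1, 70.0, 86.2])]
[ 0.9591  0.543   0.243  12.    ]
[ 0.9474  0.543   0.244  12.    ]
[ 0.9456  0.542   0.246  16.    ]
[ 0.9455  0.543   0.245  16.    ]
[ 0.9441  0.543   0.246  16.    ]
[ 0.9437  0.542   0.245  16.    ]
[0.5156 0.2392 0.201 ]
```

Emit:
servo_tool([
  {"translation": [-0.009,-0.005,-0.03],"twist": 0,"fingers": 0.085},
  {"translation": [0,0,-0.035],"twist": 0,"fingers": 0.085},
  {"translation": [0,0,-0.025],"twist": 0,"fingers": 0.085},
  {"translation": [0,0,0],"twist": 0,"fingers": 0.085},
  {"translation": [0,0,0],"twist": 0,"fingers": 0.085},
])

```text
time_s: 21.35
ee_pos: [0.5069, 0.2347, 0.1118]
orientation: [-0.0, -0.104, 0.995, -0.0]
ft_force: [0.1, -0.4, 1.4]
finger_gap: 0.085
finger_force: 0.0
```

Emit:
servo_tool([
  {"translation": [0,0.0005,-0.02],"twist": 0,"fingers": 0.08},
  {"translation": [0,0,-0.016],"twist": 0,"fingers": 0.07},
  {"translation": [0,0,0],"twist": 0,"fingers": 0.06},
  {"translation": [0,0,0],"twist": 0,"fingers": 0.05},
  {"translation": [0,0,0],"twist": 0,"fingers": 0.045},
])

```text
time_s: 21.85
ee_pos: [0.5081, 0.2362, 0.0774]
orientation: [0.002, -0.105, 0.994, 0.0]
ft_force: [-1.2, 0.2, 1.0]
finger_gap: 0.0454
finger_force: 9.1
```

Emit:
servo_tool([
  {"translation": [0,0,0],"twist": 0,"fingers": 0.04},
  {"translation": [0,0,0],"twist": 0,"fingers": 0.039},
  {"translation": [0,0,0],"twist": 0,"fingers": 0.039},
])

```text
time_s: 22.15
ee_pos: [0.5079, 0.2364, 0.0776]
orientation: [0.002, -0.105, 0.994, 0.0]
ft_force: [-2.1, 0.0, 6.2]
finger_gap: 0.0438
finger_force: 60.1
```

Emit:
servo_tool([
  {"translation": [-0.003,-0.0006,0.0052],"twist": 0,"fingers": 0.039},
  {"translation": [-0.004,-0.001,0.007],"twist": 0,"fingers": 0.039},
  {"translation": [-0.005,-0.001,0.009],"twist": 0,"fingers": 0.039},
  {"translation": [0,0,0],"twist": 0,"fingers": 0.039},
])

```text
time_s: 22.55
ee_pos: [0.4948, 0.2335, 0.0981]
orientation: [0.001, -0.105, 0.994, 0.0]
ft_force: [0.9, 0.3, -0.4]
finger_gap: 0.0437
finger_force: 60.9
```

Emit:
servo_tool([
  {"translation": [0.005,0.001,0.002],"twist": 0,"fingers": 0.039},
  {"translation": [0.005,0.001,0.001],"twist": 0,"fingers": 0.039},
  {"translation": [0.004,0.001,0.002],"twist": 0,"fingers": 0.039},
  {"translation": [0.004,0.001,0.001],"twist": 0,"fingers": 0.039},
  {"translation": [0.004,0.001,0.001],"twist": 0,"fingers": 0.039},
])

```text
time_s: 23.05
ee_pos: [0.5122, 0.2375, 0.1007]
orientation: [-0.006, -0.105, 0.994, -0.001]
ft_force: [-10.4, -3.4, -0.1]
finger_gap: 0.0436
finger_force: 60.7
```

Emit:
servo_tool([
  {"translation": [0.004,0.001,0.001],"twist": 0,"fingers": 0.039},
  {"translation": [0.004,0.001,0.001],"twist": 0,"fingers": 0.039},
  {"translation": [0,0,0],"twist": 0,"fingers": 0.039},
])

```text
time_s: 23.35
ee_pos: [0.5212, 0.2396, 0.103]
orientation: [-0.005, -0.105, 0.994, -0.001]
ft_force: [-7.8, -1.6, -0.9]
finger_gap: 0.0436
finger_force: 60.9
```

```bash
cat > tm.py <<'E'
# tilt of the held small beaker from its mask (silhouette) : params tilt, dx along lean axis, height of grip point s
from h import *
import sys
from scipy.optimize import differential_evolution
name=sys.argv[1]; yaw=np.radians(float(sys.argv[2]))
s=robot.state(); pf=P('wrist'); im=save('wrist',name); np.savez(f'pics/{name}.npz',R=pf[0]['R'],t=pf[0]['t'])
m=cams.masks_of('small','wrist'); M=m[0]['pixels'].astype(np.uint8) if m else None
print(s['time_s'],np.round(s['ee_pos'],4),'F',np.round(s['ft_force'],1),[(round(x['conf'],2),np.round(x['rect']).tolist()) for x in m][:2])
for t in('small','small_center'): print(t,[(round(x['conf'],2),np.round(x['uv']).tolist()) for x in cams.tip_of(t,'wrist')][:2])
T=np.array(s['ee_pos'])+[0,0,.023]; a=np.linspace(0,2*np.pi,40); ex=np.array([np.cos(yaw),np.sin(yaw),0]);ey=np.array([-np.sin(yaw),np.cos(yaw),0]);ez=np.array([0,0,1.])
def sil(t,dx,sg):
    ax=-np.sin(t)*ex+np.cos(t)*ez; px=np.cos(t)*ex+np.sin(t)*ez; I=np.zeros((480,640),np.uint8)
    for ss in(((.09,.0225),(.049,.022)),((.049,.026),(.045,.026)),((.045,.02),(0,.014))):
        X=np.vstack([T+dx*ex+(q-sg)*ax+r*(np.cos(a)[:,None]*px+np.sin(a)[:,None]*ey) for q,r in ss])
        cv2.fillConvexPoly(I,cv2.convexHull((proj('wrist',X,pf)*16).round().astype(np.int32)),1,shift=4)
    return I
def c(p): S=sil(*p); return -(S&M).sum()/max(1,(S|M).sum())
if M is not None:
    r=differential_evolution(c,[(-.2,.7),(-.016,.010),(.062,.084)],seed=2,maxiter=40,popsize=12)
    print('tilt %.1f dx %.1f sg %.1f iou %.3f'%(np.degrees(r.x[0]),r.x[1]*1e3,r.x[2]*1e3,-r.fun))
    # sweep of tilt at fixed others
    for d in range(0,36,5): 
        q=min(((c((np.radians(d),x,g)),x,g) for x in np.arange(-.016,.0081,.002) for g in(.068,.071,.074,.077,.08)));print(d,np.round(q,3),end=' ')
E
python3 tm.py w14 12
```

```text
23.35 [0.5212 0.2396 0.103 ] F [-7.8 -1.6 -0.9] [(0.94, [246.0, 253.0, 136.0, 140.0]), (0.57, [268.0, 214.0, 92.0, 60.0])]
small [(0.81, [308.0, 302.0])]
small_center [(0.69, [309.0, 306.0])]
tilt -3.7 dx 9.9 sg 62.0 iou -708972061712961.250
0 [8.06520815e+14 8.00000000e-03 6.80000000e-02] 5 [8.06979486e+14 8.00000000e-03 6.80000000e-02] 10 [8.11523649e+14 8.00000000e-03 6.80000000e-02] 15 [8.19709566e+14 8.00000000e-03 6.80000000e-02] 20 [8.33111014e+14 8.00000000e-03 6.80000000e-02] 25 [8.52004253e+14 8.00000000e-03 6.80000000e-02] 30 [8.77330166e+14 8.00000000e-03 6.80000000e-02] 35 [ 9.01115924e+14 -1.60000000e-02  6.80000000e-02] tm.py:17: RuntimeWarning: overflow encountered in scalar negative
  def c(p): S=sil(*p); return -(S&M).sum()/max(1,(S|M).sum())
```

```bash
sed -i 's/return -(S&M).sum()/return -float((S\&M).sum())/' tm.py; sed -i '/sweep/,$d' tm.py
cat >> tm.py <<'E'
    for d in range(-5,31,5):
        t=np.radians(d); ax=-np.sin(t)*ex+np.cos(t)*ez; u=proj('wrist',[T+r.x[1]*ex-.074*ax,T+r.x[1]*ex-.029*ax],pf); print(d,u[:,1].round(0).tolist(),end='; ')
E
python3 tm.py w14b 12
```

```text
23.55 [0.5211 0.2395 0.1029] F [-7.5 -2.5 -0.5] [(0.75, [246.0, 252.0, 136.0, 142.0])]
small [(0.66, [313.0, 301.0])]
small_center [(0.73, [312.0, 309.0])]
tilt 18.7 dx -6.1 sg 83.6 iou 0.950
-5 [245.0, 284.0]; 0 [256.0, 289.0]; 5 [267.0, 295.0]; 10 [278.0, 300.0]; 15 [289.0, 306.0]; 20 [300.0, 311.0]; 25 [312.0, 317.0]; 30 [324.0, 323.0];
```

Emit:
servo_tool([
  {"translation": [-0.003,-0.0006,0.005],"twist": 0,"fingers": 0.039},
  {"translation": [0,0,0.005],"twist": 0,"fingers": 0.039},
  {"translation": [0.005,0.001,0],"twist": 0,"fingers": 0.039},
  {"translation": [0.005,0.001,0],"twist": 0,"fingers": 0.039},
  {"translation": [0.004,0.001,0],"twist": 0,"fingers": 0.039},
])

```text
time_s: 24.25
ee_pos: [0.535, 0.2422, 0.1168]
orientation: [-0.002, -0.105, 0.994, -0.001]
ft_force: [-10.3, -0.9, 9.9]
finger_gap: 0.043
finger_force: 58.6
```

Emit:
servo_tool([
  {"translation": [0.004,0.001,0],"twist": 0,"fingers": 0.039},
  {"translation": [0.003,0.0006,0],"twist": 0,"fingers": 0.039},
  {"translation": [0,0,0],"twist": 0,"fingers": 0.039},
])

```text
time_s: 24.55
ee_pos: [0.5432, 0.2436, 0.1177]
orientation: [-0.0, -0.105, 0.994, -0.001]
ft_force: [-7.5, -5.1, 9.3]
finger_gap: 0.0426
finger_force: 59.2
```

```bash
python3 tm.py w15 12
```

```text
24.55 [0.5432 0.2436 0.1177] F [-7.5 -5.1  9.3] [(0.62, [244.0, 224.0, 137.0, 163.0])]
small [(0.78, [309.0, 252.0])]
small_center [(0.7, [313.0, 281.0])]
tilt 2.9 dx -9.1 sg 80.5 iou 0.958
-5 [239.0, 278.0]; 0 [250.0, 283.0]; 5 [261.0, 288.0]; 10 [272.0, 294.0]; 15 [283.0, 299.0]; 20 [295.0, 305.0]; 25 [306.0, 311.0]; 30 [318.0, 317.0];
```

Emit:
servo_tool([
  {"translation": [-0.004,-0.001,0.01],"twist": 0,"fingers": 0.039},
  {"translation": [-0.005,-0.001,0.015],"twist": 0,"fingers": 0.039},
  {"translation": [-0.015,0.005,0.015],"twist": -2,"fingers": 0.039},
  {"translation": [-0.03,0.01,0],"twist": -4,"fingers": 0.039},
  {"translation": [-0.03,0.013,0],"twist": -4,"fingers": 0.039},
])

```text
time_s: 25.25
ee_pos: [0.4598, 0.2709, 0.1585]
orientation: [0.003, -0.016, 1.0, 0.001]
ft_force: [0.2, -0.3, -1.2]
finger_gap: 0.0426
finger_force: 61.1
```

Emit:
servo_tool([
  {"translation": [-0.018,0,-0.01],"twist": -2,"fingers": 0.039},
  {"translation": [0,0,-0.03],"twist": 0,"fingers": 0.039},
  {"translation": [0,0,-0.03],"twist": 0,"fingers": 0.039},
  {"translation": [0,0,-0.02],"twist": 0,"fingers": 0.039},
  {"translation": [0,0,0],"twist": 0,"fingers": 0.039},
])

```text
time_s: 25.75
ee_pos: [0.4394, 0.27, 0.0643]
orientation: [-0.001, -0.0, 1.0, -0.0]
ft_force: [-0.0, -0.3, -0.7]
finger_gap: 0.0424
finger_force: 61.1
```

Emit:
servo_tool([
  {"translation": [0,0,-0.004],"twist": 0,"fingers": 0.039},
  {"translation": [0,0,0],"twist": 0,"fingers": 0.039},
])

```text
time_s: 25.95
ee_pos: [0.442, 0.2708, 0.0632]
orientation: [0.002, -0.0, 1.0, 0.001]
ft_force: [0.1, -0.2, 0.4]
finger_gap: 0.0428
finger_force: 61.0
```

```bash
python3 tm.py w16 0
```

```text
25.95 [0.442  0.2708 0.0632] F [ 0.1 -0.2  0.4] [(0.93, [248.0, 226.0, 135.0, 161.0])]
small [(0.74, [311.0, 257.0])]
small_center [(0.79, [313.0, 282.0])]
tilt 4.4 dx -9.4 sg 79.9 iou 0.959
-5 [238.0, 277.0]; 0 [249.0, 282.0]; 5 [260.0, 287.0]; 10 [271.0, 293.0]; 15 [282.0, 298.0]; 20 [294.0, 304.0]; 25 [305.0, 310.0]; 30 [317.0, 316.0];
```

Tilt about 4°, well within self-righting. Lower to contact.

Emit:
servo_tool([
  {"translation": [0,0,-0.003],"twist": 0,"fingers": 0.039},
  {"translation": [0,0,0],"twist": 0,"fingers": 0.039},
])

```text
time_s: 26.35
ee_pos: [0.4404, 0.2702, 0.0583]
orientation: [-0.0, -0.0, 1.0, -0.0]
ft_force: [-0.2, -0.6, -0.0]
finger_gap: 0.0423
finger_force: 61.0
```

Emit:
servo_tool([
  {"translation": [0,0,-0.002],"twist": 0,"fingers": 0.039},
  {"translation": [0,0,0],"twist": 0,"fingers": 0.039},
])

```text
time_s: 26.55
ee_pos: [0.4403, 0.2702, 0.0561]
orientation: [-0.0, -0.0, 1.0, -0.0]
ft_force: [0.3, -0.4, -0.5]
finger_gap: 0.0424
finger_force: 61.0
```

Emit:
servo_tool([
  {"translation": [0,0,-0.002],"twist": 0,"fingers": 0.039},
  {"translation": [0,0,0],"twist": 0,"fingers": 0.039},
])

```text
time_s: 26.75
ee_pos: [0.4407, 0.2703, 0.0545]
orientation: [0.0, -0.0, 1.0, 0.0]
ft_force: [0.7, -0.3, -0.1]
finger_gap: 0.0426
finger_force: 61.3
```

Emit:
servo_tool([
  {"translation": [0,0,-0.002],"twist": 0,"fingers": 0.039},
  {"translation": [0,0,0],"twist": 0,"fingers": 0.039},
])

```text
time_s: 26.95
ee_pos: [0.4415, 0.2705, 0.0541]
orientation: [0.001, -0.001, 1.0, 0.0]
ft_force: [-2.2, -1.7, 10.9]
finger_gap: 0.0427
finger_force: 61.9
```

Emit:
servo_tool([
  {"translation": [0,0,0.001],"twist": 0,"fingers": 0.039},
  {"translation": [0,0,0],"twist": 0,"fingers": 0.055},
  {"translation": [0,0,0],"twist": 0,"fingers": 0.06},
  {"translation": [0,0,0],"twist": 0,"fingers": 0.06},
  {"translation": [0,0,0],"twist": 0,"fingers": 0.06},
])

```text
time_s: 27.45
ee_pos: [0.4404, 0.2702, 0.0533]
orientation: [-0.0, -0.0, 1.0, -0.0]
ft_force: [-0.1, 0.8, -0.4]
finger_gap: 0.0601
finger_force: 0.0
```

Emit:
servo_tool([
  {"translation": [0,0,0.01],"twist": 0,"fingers": 0.07},
  {"translation": [0,0,0.04],"twist": 0,"fingers": 0.07},
  {"translation": [0,0,0.04],"twist": 0,"fingers": 0.07},
  {"translation": [0,0,0],"twist": 0,"fingers": 0.07},
  {"translation": [0,0,0],"twist": 0,"fingers": 0.07},
])

```text
time_s: 27.95
ee_pos: [0.4415, 0.2707, 0.1452]
orientation: [0.002, -0.0, 1.0, 0.001]
ft_force: [0.3, -0.7, -1.1]
finger_gap: 0.0702
finger_force: 0.0
```

```bash
python3 look.py w17 small small_center
python3 - <<'E'
from h import *
pf=pfs('w17'); im=cams.get_image('wrist'); m=cams.masks_of('small','wrist'); M=m[0]['pixels'].astype(np.uint8); print(m[0]['conf'],np.round(m[0]['rect']))
a=np.linspace(0,2*np.pi,40); c=np.c_[np.cos(a),np.sin(a),0*a]
def sil(x,y,tx,ty):
    I=np.zeros((480,640),np.uint8); ax=np.array([tx,ty,1])
    for ss in(((.09,.0225),(.049,.022)),((.049,.026),(.045,.026)),((.045,.02),(0,.014))):
        X=np.vstack([np.array([x,y,0])+s*ax+r*c for s,r in ss]); cv2.fillConvexPoly(I,cv2.convexHull((proj('wrist',X,pf)*16).round().astype(np.int32)),1,shift=4)
    return I
from scipy.optimize import differential_evolution
f=lambda p:-float((sil(*p)&M).sum())/(sil(*p)|M).sum()
for b in([(.41,.46),(.25,.29),(-1e-4,1e-4),(-1e-4,1e-4)],[(.41,.46),(.25,.29),(-.2,.2),(-.2,.2)]):
    r=differential_evolution(f,b,seed=1,maxiter=40,popsize=12); print(r.x.round(4),r.fun)
E
```

```text
27.95 [0.4415 0.2707 0.1452] [ 0.0016 -0.0005  1.      0.0005]
small [(0.68, [312.5, 216.7], array([0.4288, 0.2697]))]
small_center [(0.95, [313.2, 226.0], array([0.4249, 0.2701]))]
0.79 [277. 198.  79.  96.]
[ 4.391e-01  2.709e-01  1.000e-04 -0.000e+00] -0.9593171665603063
[ 0.4418  0.2707 -0.0344  0.0047] -0.9810364557789766
```

Emit:
servo_tool([
  {"translation": [-0.001,0.0005,-0.04],"twist": 0,"fingers": 0.07},
  {"translation": [0,0,-0.035],"twist": 0,"fingers": 0.07},
  {"translation": [0,0,-0.019],"twist": 0,"fingers": 0.07},
  {"translation": [0,0,0],"twist": 0,"fingers": 0.06},
  {"translation": [0,0,0],"twist": 0,"fingers": 0.05},
])

```text
time_s: 28.7
ee_pos: [0.4394, 0.2707, 0.0494]
orientation: [-0.0, -0.0, 1.0, -0.0]
ft_force: [-0.1, 0.4, 1.6]
finger_gap: 0.0503
finger_force: 0.0
```

Emit:
servo_tool([
  {"translation": [0,0,0],"twist": 0,"fingers": 0.044},
  {"translation": [0,0,0],"twist": 0,"fingers": 0.04},
  {"translation": [0,0,0],"twist": 0,"fingers": 0.039},
  {"translation": [0,0,0],"twist": 0,"fingers": 0.039},
])

```text
time_s: 29.1
ee_pos: [0.4405, 0.2711, 0.0506]
orientation: [0.001, -0.0, 1.0, 0.0]
ft_force: [0.4, -0.6, 2.9]
finger_gap: 0.0434
finger_force: 61.0
```

```bash
python3 tm.py w18 0
```

```text
29.1 [0.4405 0.2711 0.0506] F [ 0.4 -0.6  2.9] [(0.92, [246.0, 238.0, 137.0, 176.0])]
small [(0.85, [310.0, 262.0])]
small_center [(0.69, [313.0, 294.0])]
tilt -0.8 dx 0.3 sg 78.1 iou 0.940
-5 [254.0, 297.0]; 0 [265.0, 302.0]; 5 [276.0, 307.0]; 10 [287.0, 312.0]; 15 [298.0, 318.0]; 20 [309.0, 323.0]; 25 [320.0, 329.0]; 30 [332.0, 335.0];
```

Emit:
servo_tool([
  {"translation": [0,0,0.02],"twist": 0,"fingers": 0.039},
  {"translation": [0,0,0.045],"twist": 0,"fingers": 0.039},
  {"translation": [0,0,0.045],"twist": 0,"fingers": 0.039},
  {"translation": [0.005,-0.02,0.04],"twist": 0,"fingers": 0.039},
  {"translation": [0.007,-0.035,0.03],"twist": 0,"fingers": 0.039},
])

```text
time_s: 29.8
ee_pos: [0.4519, 0.2166, 0.2324]
orientation: [0.001, -0.002, 1.0, 0.001]
ft_force: [1.6, -0.5, -1.0]
finger_gap: 0.0432
finger_force: 61.0
```

Emit:
servo_tool([
  {"translation": [0.007,-0.042,0],"twist": 0,"fingers": 0.039},
  {"translation": [0.007,-0.045,0],"twist": 0,"fingers": 0.039},
  {"translation": [0.007,-0.045,0],"twist": 0,"fingers": 0.039},
  {"translation": [0.007,-0.045,0],"twist": 0,"fingers": 0.039},
  {"translation": [0.007,-0.045,0],"twist": 0,"fingers": 0.039},
])

```text
time_s: 30.3
ee_pos: [0.4862, -0.0079, 0.2293]
orientation: [-0.0, -0.0, 1.0, 0.0]
ft_force: [0.1, -0.3, 0.3]
finger_gap: 0.0431
finger_force: 61.0
```

Emit:
servo_tool([
  {"translation": [0.007,-0.045,0],"twist": 0,"fingers": 0.039},
  {"translation": [0.006,-0.04,0],"twist": 0,"fingers": 0.039},
  {"translation": [0,-0.02,0],"twist": 0,"fingers": 0.039},
  {"translation": [0,0,0],"twist": 0,"fingers": 0.039},
  {"translation": [0,0,0],"twist": 0,"fingers": 0.039},
])

```text
time_s: 30.8
ee_pos: [0.4992, -0.1108, 0.2291]
orientation: [-0.0, -0.0, 1.0, 0.001]
ft_force: [-0.0, 0.0, -0.8]
finger_gap: 0.043
finger_force: 61.1
```

```bash
python3 look.py w19 medium_collar_top medium_center
python3 - <<'E'
from up import *
for h in (.023,.025,.027):
    M=[(.106+h,.027,1),(.106+h,.0215,1)]
    print(h,upright('w19',(.518,-.260),M,half=False,span=.008)[:2],[upright('w19',(.518,-.260),[m],half=False,span=.008)[0] for m in M])
print(upright('w19',(.518,-.260),[(.070,.040,1),(.062,.044,1)],half=False,span=.008)[:2])
E
```

```text
30.8 [ 0.4992 -0.1108  0.2291] [-0.0004 -0.0001  1.      0.0005]
medium_collar_top [(0.85, [101.3, 264.4], array([ 0.5196, -0.2629])), (0.19, [311.8, 260.4], array([ 0.5163, -0.1122]))]
medium_center [(0.69, [142.5, 237.3], array([ 0.5153, -0.2561]))]
0.023 [(46.9489631652832, np.float64(0.518), np.float64(-0.259)), (43.628929138183594, np.float64(0.519), np.float64(-0.259))] [(25.402631759643555, np.float64(0.518), np.float64(-0.259)), (21.54633140563965, np.float64(0.518), np.float64(-0.259))]
0.025 [(42.06304931640625, np.float64(0.517), np.float64(-0.257)), (41.21373748779297, np.float64(0.517), np.float64(-0.258))] [(25.65937042236328, np.float64(0.514), np.float64(-0.252)), (20.41239356994629, np.float64(0.517), np.float64(-0.257))]
0.027 [(39.630767822265625, np.float64(0.517), np.float64(-0.256)), (39.3535270690918, np.float64(0.516), np.float64(-0.256))] [(23.19055938720703, np.float64(0.513), np.float64(-0.252)), (20.604442596435547, np.float64(0.517), np.float64(-0.256))]
[(38.64988708496094, np.float64(0.523), np.float64(-0.262)), (38.162261962890625, np.float64(0.523), np.float64(-0.263))]
```

Emit:
servo_tool([
  {"translation": [0.006,-0.04,0],"twist": 0,"fingers": 0.039},
  {"translation": [0.006,-0.045,0],"twist": 0,"fingers": 0.039},
  {"translation": [0.006,-0.045,0],"twist": 0,"fingers": 0.039},
  {"translation": [0.0003,-0.0187,-0.015],"twist": 0,"fingers": 0.039},
  {"translation": [0,0,-0.02],"twist": 0,"fingers": 0.039},
])

```text
time_s: 31.45
ee_pos: [0.5188, -0.2622, 0.1953]
orientation: [0.001, 0.0, 1.0, -0.001]
ft_force: [0.9, 0.1, -0.0]
finger_gap: 0.0435
finger_force: 61.2
```

Emit:
servo_tool([
  {"translation": [0,0,0],"twist": 0,"fingers": 0.039},
  {"translation": [0,0,0],"twist": 0,"fingers": 0.039},
  {"translation": [0,0,0],"twist": 0,"fingers": 0.039},
])

```text
time_s: 31.75
ee_pos: [0.5187, -0.2593, 0.1959]
orientation: [0.001, -0.001, 1.0, -0.001]
ft_force: [-0.3, 0.4, 0.7]
finger_gap: 0.0432
finger_force: 61.2
```

Emit:
servo_tool([
  {"translation": [-0.0005,0,-0.01],"twist": 0,"fingers": 0.039},
  {"translation": [0,0,-0.01],"twist": 0,"fingers": 0.039},
  {"translation": [0,0,-0.008],"twist": 0,"fingers": 0.039},
  {"translation": [0,0,0],"twist": 0,"fingers": 0.039},
])

```text
time_s: 32.15
ee_pos: [0.5164, -0.259, 0.1644]
orientation: [-0.001, -0.0, 1.0, 0.001]
ft_force: [0.1, -0.2, -0.6]
finger_gap: 0.0432
finger_force: 61.2
```

Emit:
servo_tool([
  {"translation": [0,0,-0.008],"twist": 0,"fingers": 0.039},
  {"translation": [0,0,-0.008],"twist": 0,"fingers": 0.039},
  {"translation": [0,0,-0.006],"twist": 0,"fingers": 0.039},
  {"translation": [0,0,0],"twist": 0,"fingers": 0.039},
])

```text
time_s: 32.55
ee_pos: [0.5168, -0.2594, 0.1432]
orientation: [-0.001, -0.0, 1.0, 0.001]
ft_force: [0.2, 0.0, -0.6]
finger_gap: 0.0436
finger_force: 61.2
```

Emit:
servo_tool([
  {"translation": [0,0,-0.003],"twist": 0,"fingers": 0.039},
  {"translation": [0,0,-0.002],"twist": 0,"fingers": 0.039},
  {"translation": [0,0,0],"twist": 0,"fingers": 0.039},
])

```text
time_s: 32.85
ee_pos: [0.5174, -0.2599, 0.1394]
orientation: [0.0, -0.0, 1.0, -0.0]
ft_force: [0.7, -0.2, -0.7]
finger_gap: 0.0432
finger_force: 61.2
```

Emit:
servo_tool([
  {"translation": [0,0,-0.001],"twist": 0,"fingers": 0.039},
  {"translation": [0,0,0],"twist": 0,"fingers": 0.039},
])

```text
time_s: 33.05
ee_pos: [0.5174, -0.26, 0.1386]
orientation: [0.0, -0.0, 1.0, -0.0]
ft_force: [0.3, -0.3, -0.5]
finger_gap: 0.0434
finger_force: 61.2
```

Emit:
servo_tool([
  {"translation": [0,0,-0.001],"twist": 0,"fingers": 0.039},
  {"translation": [0,0,0],"twist": 0,"fingers": 0.039},
])

```text
time_s: 33.25
ee_pos: [0.5174, -0.2599, 0.1375]
orientation: [-0.0, -0.0, 1.0, 0.0]
ft_force: [0.5, 0.2, -0.5]
finger_gap: 0.0428
finger_force: 61.2
```

Emit:
servo_tool([
  {"translation": [0,0,-0.001],"twist": 0,"fingers": 0.039},
  {"translation": [0,0,0],"twist": 0,"fingers": 0.039},
])

```text
time_s: 33.45
ee_pos: [0.5173, -0.2598, 0.1364]
orientation: [-0.0, -0.0, 1.0, 0.0]
ft_force: [0.6, -0.7, 0.3]
finger_gap: 0.0434
finger_force: 61.2
```

Emit:
servo_tool([
  {"translation": [0,0,-0.001],"twist": 0,"fingers": 0.039},
  {"translation": [0,0,0],"twist": 0,"fingers": 0.039},
  {"translation": [0,0,0],"twist": 0,"fingers": 0.039},
])

```text
time_s: 33.75
ee_pos: [0.5173, -0.2599, 0.1354]
orientation: [-0.0, -0.0, 1.0, 0.0]
ft_force: [1.1, -0.6, -0.6]
finger_gap: 0.0427
finger_force: 61.2
```

Emit:
servo_tool([
  {"translation": [0,0,-0.001],"twist": 0,"fingers": 0.039},
  {"translation": [0,0,0],"twist": 0,"fingers": 0.039},
  {"translation": [0,0,0],"twist": 0,"fingers": 0.039},
])

```text
time_s: 34.05
ee_pos: [0.5173, -0.2599, 0.1344]
orientation: [-0.0, -0.0, 1.0, 0.0]
ft_force: [1.0, -0.2, -0.6]
finger_gap: 0.0431
finger_force: 61.2
```

Emit:
servo_tool([
  {"translation": [0,0,-0.001],"twist": 0,"fingers": 0.039},
  {"translation": [0,0,0],"twist": 0,"fingers": 0.039},
  {"translation": [0,0,0],"twist": 0,"fingers": 0.039},
])

```text
time_s: 34.35
ee_pos: [0.5173, -0.2599, 0.1334]
orientation: [-0.0, -0.0, 1.0, 0.0]
ft_force: [0.2, -1.0, -1.0]
finger_gap: 0.0431
finger_force: 61.2
```

Emit:
servo_tool([
  {"translation": [0,0,-0.001],"twist": 0,"fingers": 0.039},
  {"translation": [0,0,0],"twist": 0,"fingers": 0.039},
  {"translation": [0,0,0],"twist": 0,"fingers": 0.039},
])

```text
time_s: 34.65
ee_pos: [0.5176, -0.2599, 0.1327]
orientation: [0.0, -0.0, 1.0, -0.0]
ft_force: [0.7, -0.0, 1.8]
finger_gap: 0.043
finger_force: 61.4
```

Emit:
servo_tool([
  {"translation": [0,0,-0.001],"twist": 0,"fingers": 0.039},
  {"translation": [0,0,0],"twist": 0,"fingers": 0.039},
  {"translation": [0,0,0],"twist": 0,"fingers": 0.039},
])

```text
time_s: 34.95
ee_pos: [0.5175, -0.2599, 0.1316]
orientation: [0.0, -0.0, 1.0, -0.0]
ft_force: [1.2, 0.1, 2.4]
finger_gap: 0.0434
finger_force: 61.4
```

Emit:
servo_tool([
  {"translation": [0,0,-0.001],"twist": 0,"fingers": 0.039},
  {"translation": [0,0,-0.001],"twist": 0,"fingers": 0.039},
  {"translation": [0,0,0],"twist": 0,"fingers": 0.039},
])

```text
time_s: 35.25
ee_pos: [0.5174, -0.2599, 0.1294]
orientation: [-0.0, -0.0, 1.0, 0.0]
ft_force: [1.0, -0.3, 2.1]
finger_gap: 0.0431
finger_force: 61.4
```

Emit:
servo_tool([
  {"translation": [0,0,-0.001],"twist": 0,"fingers": 0.039},
  {"translation": [0,0,-0.001],"twist": 0,"fingers": 0.039},
  {"translation": [0,0,0],"twist": 0,"fingers": 0.039},
])

```text
time_s: 35.55
ee_pos: [0.5174, -0.2599, 0.1274]
orientation: [-0.0, -0.0, 1.0, 0.0]
ft_force: [1.6, 0.6, 2.7]
finger_gap: 0.0432
finger_force: 61.5
```

Emit:
servo_tool([
  {"translation": [0,0,-0.001],"twist": 0,"fingers": 0.039},
  {"translation": [0,0,-0.0005],"twist": 0,"fingers": 0.039},
  {"translation": [0,0,0],"twist": 0,"fingers": 0.039},
])

```text
time_s: 35.85
ee_pos: [0.5174, -0.2599, 0.126]
orientation: [-0.0, -0.0, 1.0, -0.0]
ft_force: [1.4, 0.2, 2.5]
finger_gap: 0.0435
finger_force: 61.5
```

Emit:
servo_tool([
  {"translation": [0,0,0],"twist": 0,"fingers": 0.055},
  {"translation": [0,0,0],"twist": 0,"fingers": 0.065},
  {"translation": [0,0,0],"twist": 0,"fingers": 0.07},
  {"translation": [0,0,0],"twist": 0,"fingers": 0.07},
  {"translation": [0,0,0.01],"twist": 0,"fingers": 0.07},
])

```text
time_s: 36.35
ee_pos: [0.5162, -0.2591, 0.1346]
orientation: [-0.001, -0.0, 1.0, 0.001]
ft_force: [-0.7, -0.1, -0.3]
finger_gap: 0.0701
finger_force: 0.0
```

Emit:
servo_tool([
  {"translation": [0,0,0.03],"twist": 0,"fingers": 0.07},
  {"translation": [0,0,0.04],"twist": 0,"fingers": 0.07},
  {"translation": [0,0,0.04],"twist": 0,"fingers": 0.07},
  {"translation": [0,0,0.02],"twist": 0,"fingers": 0.07},
  {"translation": [0,0,0],"twist": 0,"fingers": 0.07},
])

```text
time_s: 36.85
ee_pos: [0.5191, -0.2612, 0.2713]
orientation: [0.003, -0.001, 1.0, -0.003]
ft_force: [-0.7, 0.1, 0.0]
finger_gap: 0.0701
finger_force: 0.0
```

Emit:
servo_tool([
  {"translation": [0,0.045,0],"twist": 0,"fingers": 0.07},
  {"translation": [0,0.045,0],"twist": 0,"fingers": 0.07},
  {"translation": [0,0.03,0],"twist": 0,"fingers": 0.07},
  {"translation": [0,0,0],"twist": 0,"fingers": 0.07},
  {"translation": [0,0,0],"twist": 0,"fingers": 0.07},
])

```text
time_s: 37.35
ee_pos: [0.517, -0.1395, 0.2652]
orientation: [-0.001, -0.001, 1.0, 0.0]
ft_force: [0.6, -0.3, -0.2]
finger_gap: 0.0699
finger_force: 0.0
```

Run:
```python
from h import *
np.set_printoptions(precision=4,suppress=True)
print(robot.state()['time_s'],robot.state()['ee_pos'])
obs={}
for c in('side','top','wrist'):
    pf=P(c); cams.get_image(c)
    for t in('large_rim','medium_center','small_center','small','medium','large_collar_top','medium_collar_top'):
        for r in cams.tip_of(t,c)[:1]: obs.setdefault(t,[]).append((c,r['uv'],ray(c,r['uv'],pf)))
    m=cams.masks_of('small',c); print(c,[(round(x['conf'],2),np.round(x['rect']).tolist()) for x in m][:2])
    z=[.062,.0695,.098,.121,.163]
    print(c,'expect rim/mflange/sflangebase? ',proj(c,[[.5175,-.26,q] for q in z],pf).round(0).tolist())
for t,o in obs.items():
    print(t,[(c,np.round(u).tolist()) for c,u,_ in o], *(tri(*[q for *_,q in o]) if len(o)>1 else ()))
```

```text
37.35 [ 0.517  -0.1395  0.2652]
side [(0.71, [350.0, 214.0, 20.0, 29.0])]
side expect rim/mflange/sflangebase?  [[356.0, 255.0], [356.0, 253.0], [356.0, 243.0], [357.0, 234.0], [357.0, 219.0]]
top [(0.76, [352.0, 210.0, 20.0, 22.0])]
top expect rim/mflange/sflangebase?  [[360.0, 227.0], [361.0, 226.0], [361.0, 224.0], [362.0, 222.0], [363.0, 219.0]]
wrist [(0.59, [105.0, 190.0, 91.0, 79.0])]
wrist expect rim/mflange/sflangebase?  [[189.0, 207.0], [186.0, 208.0], [175.0, 215.0], [165.0, 222.0], [142.0, 237.0]]
large_rim [('side', [511.0, 275.0]), ('top', [493.0, 254.0])] [ 0.439  -0.6224  0.0661] [0.005459203778716962, 0.005459203778717365]
medium_center [('side', [358.0, 256.0]), ('top', [359.0, 224.0])] [ 0.5266 -0.2618  0.0548] [0.00424202343936162, 0.004242023439361677]
small_center [('side', [360.0, 238.0]), ('top', [362.0, 221.0]), ('wrist', [165.0, 220.0])] [ 0.5207 -0.2645  0.1105] [0.004768802806173074, 0.0054043807810497885, 0.00261953503809939]
small [('side', [359.0, 251.0]), ('top', [361.0, 223.0]), ('wrist', [183.0, 210.0])] [ 0.5222 -0.2636  0.0723] [0.002659754380165696, 0.003530821609809619, 0.0035806226801249666]
medium [('side', [355.0, 272.0]), ('top', [361.0, 229.0]), ('wrist', [200.0, 199.0])] [ 0.5203 -0.2632  0.0128] [0.0039675077203760985, 0.00292620776208775, 0.0011049235215062879]
large_collar_top [('side', [510.0, 271.0]), ('top', [496.0, 248.0])] [ 0.4527 -0.6264  0.0698] [0.0016230145726240579, 0.0016230145726240086]
medium_collar_top [('side', [356.0, 235.0]), ('top', [360.0, 223.0]), ('wrist', [205.0, 197.0])] [ 0.5088 -0.2472  0.1178] [0.011417318415217434, 0.011164065637068956, 0.021791848210279283]
```

```bash
python3 -c "
from bench import order
print(order.sign_off())"
```

```text
the job is handed in; nothing more can be done
None
```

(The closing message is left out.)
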